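# Turn draining vial racks over under a low shelf and load them into a drying drawer

### The job

Two or three washed vial racks are draining upside down on the mat beneath the low wire shelf. They still drip from their holes, so turn each one over right there beneath the shelf and bring it out only when it is the right way up; stand all of them on their soles, holes up, flat on the floor of the drying cabinet's drawer, which you pull open by its red handle, and then push the drawer fully shut. Do not disturb the bottles and other things on and around the shelf and cabinet.

Things in the scene. Friction and masses are not known exactly. Their poses are not given: they have to be found in the camera images.
- shelf: low fixed bench shelf, ahead and a little to the left: board of steel wires 28 mm apart, 400 mm wide (y), 290 deep (x), 10 thick, underside 205 mm above the bench (a 16 mm deep bracket under each y end), on two uprights at its rear corners only; front and ends open. Origin: on the bench below the middle of the board's front edge; x points away from the robot, under the shelf; z up
- mat (a point): centre of the pale green ribbed drain mat's top face, 4 mm above the bench, under the shelf: 300 mm deep (x) by 380 mm wide (y), from 50 mm in front of the board's front edge to 250 mm behind it. Axes as the shelf's
- rack0: royal-blue vial rack 70 mm long (own x), 64 wide (own y), 46 high (own z). Top: 5 mm deck with rows of dark vial holes; foot: closed 8 mm base with black rubber sole; solid end walls at both y ends; front and back (x ends) are open, 33 high by 54 mm wide, so fingertips fit in between deck and base. Origin: centre of the sole; z from sole to deck. None in the state = not there today
- rack1: same kind of rack as rack0. All racks start upside down on the mat under the shelf, side by side: z points down, origin uppermost, 50 mm above the bench; x axis within 0.15 rad of the shelf's x or the other way round. The base is the heavier half: centre of mass about 18 mm above the sole
- rack2: same kind of rack as rack0; the racks weigh 0.13 to 0.21 kg
- dryer: beige fixed drying cabinet ahead on the right: 350 mm wide (y), 320 deep, 165 high, one drawer low in its front. Origin: on the bench 100 mm in front of the middle of the cabinet's face; x points from the robot's side into the cabinet; z up. The drawer's bay is open up to 82 mm above the bench
- drawer (a joint): drawer slide in m: 0 shut, grows to 0.19 fully open, towards the robot along the cabinet's -x; it stays where it is left (friction about 2 N)
- drawer_handle (a point): middle of the red handle of the drawer, an upright bar 11 mm thick and 48 mm tall, 42 mm above the bench, 35 mm in front of the drawer's white front panel; moves with the drawer. Axes as the cabinet's
- drawer_floor (a point): centre of the drawer's inner floor, 18 mm above the bench, 170 mm long (x) by 318 mm wide (y); its side and rear walls stand 34 mm above that floor and its front panel (340 mm wide, 12 mm thick) 56 mm above it. It lies 132 mm behind the handle and moves with the drawer. Axes as the cabinet's
- amber_bottle: amber glass bottle, 64 mm across and 120 mm tall with a blue cap, standing on top of the shelf board; not to be disturbed
- clear_bottle: clear glass bottle, 64 mm across and 120 mm tall with a red cap, standing on top of the shelf board; not to be disturbed
- wash_bottle: white plastic wash bottle, 52 mm across and 150 mm tall, standing on the bench beside the left end of the shelf; not to be disturbed
- tip_box: light blue box of pipette tips, 80 x 120 x 50 mm, on top of the drying cabinet; not to be disturbed
- beaker: glass beaker, 68 mm across and 80 mm tall, on top of the drying cabinet; not to be disturbed
- timer: white bench timer 60 x 70 x 22 mm lying on the bench between the robot and the equipment; not to be disturbed
- bottle_brush: bottle brush with a steel handle and a green head, 190 mm long, lying at the left side of the bench; not to be disturbed

How it is judged:
By the outcome, as a careful person would: the job done as asked, in the order asked, and still so for the second after the job is handed in, with the robot touching nothing.
Of rack0, rack1, rack2 only 2 to 3 are there at a start; the rules pass over those that are not, and their reading is None.
At some moment in a run one of rack0, rack1, rack2 may be knocked a few centimetres aside while the robot is not near it.
It also fails if it takes over 210 s, if anything falls off the work surface, if the arm or the gripper's body presses on something with over 40 N, if the wrist force passes 120 N, or if a joint passes its speed limit or range.

### The arm

A 6-joint arm with a two-finger parallel gripper is mounted at the origin on the work surface. World frame = base frame: x ahead of the robot, y to its left, z up, the work surface at z = 0. Lengths are in m, angles in degrees, forces in N, time in s.
With the tool pointing down it reaches from about 0.4 to 0.825 m from the base axis. Payload 7 kg.
Tool frame: the origin (TCP) lies midway between the tips of the shut fingers; the grasp point (between the pads) lies r.grip_depth behind it (r.grip_depth is the distance from the TCP to the grasp point, in m); z points along the fingers, y is the line along which they close (so a half turn about z gives the same grasp; the last joint's range is limited). The gripper opens to 88 mm and grips with 3 to 60 N. Pads are 19 mm wide; open, the fingers measure 130 mm over their backs; the gripper's body (78 mm by 193 mm) begins 47 mm behind the grasp point.
Start: joints at [-56.774, 20.546, 0.682, 0, -70.136, -16.507], TCP at [0.194, -0.646, 0.227] pointing down, gripper open.
Joint ranges: [-176.03, 176.03], [-82.01, 121.73], [-58.28, 71.71], [-173.87, 95.51], [-174.79, -0.11], [-173.66, 173.66]. Speed limits (degrees/s): [136.94, 136.94, 172.46, 180, 180, 180].

### API

Orientations are given as [roll, pitch, yaw] about the fixed x, y, z axes, in that order (R = Rz(yaw) Ry(pitch) Rx(roll)).
In Python, from plant import r, cams, get_state gives the robot as it stands (r), with the cameras (cams) and the readings as plain functions.
- The arm moves only by the shell command python3 drive.py 'ROWS' [OPENING] [FORCE]. ROWS is a JSON list of rows, 1 to 12 of them, each of 6 numbers: dx, dy, dz in m, then a rotation vector rx, ry, rz in degrees; each row is the pose to reach, as a shift and turn from the pose commanded when the command began, along the tool's axes at that moment; what a row does not reach only later rows make up. A row lasts 1/12 s, in which the tool goes at most 0.0417 m and 7.16 degrees, less where a joint would pass 70% of its speed; a pose out of reach is approached as far as the arm can. OPENING is the finger opening in m, set as the command begins (- or left out keeps the last). The fingers move at their own pace and stop on an object; FORCE is the grip in N (left out, the last holds). Time passes only in rows, so rows that do not move let the fingers close. It prints the time, the measured TCP pose, the force, the opening and the grip force at its end.
- get_state(): the state, without advancing time (a new reading comes with each control period).
- cams.capture(name): name is "scene" or "top" or "wrist"; returns a dict with "frame" (400x640x3 uint8, red, green, blue), "z_map" (400x640 float32, m along the optical axis (not along the pixel's ray), 0 where there is no reading), "fx", "fy", "cx", "cy" (pixels), "D" ([k1, k2, p1, p2, k3] as OpenCV has them; the pictures are not rectified), "cam_to_world" (4x4, takes a point from camera to world coordinates). Camera axes: x right, y down, z forward; pixel columns grow to the right and rows downward; lengths in m; the calibration is good to about 2 mm. A picture is of the moment at which its call begins.
- r.close_job(): hands the job in; it is judged then, once.
The state is a dict: "time_s": time; "joints": joint angles; "qd": joint speeds; "joint_torque": joint torques, N m; "tcp_pos": TCP position; "eef_rot": TCP orientation; "contact_force": force on the tool from outside, world axes, zero at the start; "moment": the same for the moment, N m; "gripper_width": finger opening in m; "gripper_force": force on a finger pad.
Only numpy, scipy, OpenCV 4.12 (cv2) and the standard library are available. Lean on these libraries where they do the work, as an engineer would, in place of code of your own. Each camera call takes 0.05 s, during which the arm holds its last target. There are 200 camera calls.

## Working session

There is one attempt and no reset: what is moved stays moved. The work goes in short steps, Python scripts to look and compute and a shell command to move; the robot and the scene stay as the last step left them, time stands still between calls to the robot, and variables do not carry over. Pictures are saved under pics/ and viewed, at most 14 in all, crops included, and the job is handed in when it is done.

```bash
ls; mkdir -p pics; cat > h.py <<'E'
import numpy as np, cv2
from plant import r, cams, get_state
from scipy.spatial.transform import Rotation as R
def cap(n,fn=None):
    c=cams.capture(n)
    if fn: cv2.imwrite('pics/'+fn,c['frame'][...,::-1])
    K=np.array([[c['fx'],0,c['cx']],[0,c['fy'],c['cy']],[0,0,1.]])
    u,v=np.meshgrid(np.arange(640.),np.arange(400.))
    p=cv2.undistortPoints(np.stack([u.ravel(),v.ravel()],1)[:,None],K,np.array(c['D'],float))[:,0].reshape(400,640,2)
    z=c['z_map']; P=np.dstack([p*z[...,None],z]); T=np.array(c['cam_to_world'])
    W=P@T[:3,:3].T+T[:3,3]; W[z==0]=np.nan
    return c['frame'],W,T
def st():
    s=get_state(); print({k:np.round(s[k],4).tolist() if s[k] is not None else None for k in s if k in('time_s','joints','tcp_pos','eef_rot','contact_force','gripper_width')})
    return s
E
python3 - <<'E'
from h import *
st(); print(r.grip_depth, get_state().keys())
for n in('scene','top'):
    f,W,T=cap(n,n+'0.png'); print(n,np.round(T,3).tolist())
E
```

```text
drive.py
pics
plant.py
{'time_s': 0.0, 'joints': [-56.7739, 20.5912, 0.6337, -0.0204, -70.1349, -16.509], 'tcp_pos': [0.194, -0.646, 0.2256], 'eef_rot': [179.9061, -0.0079, -163.2898], 'contact_force': [-0.6069, -0.7044, 0.0005], 'gripper_width': 0.0875}
0.0188 dict_keys(['time_s', 'joints', 'qd', 'joint_torque', 'tcp_pos', 'eef_rot', 'contact_force', 'moment', 'gripper_force', 'gripper_width'])
scene [[-0.21, 0.644, -0.736, 1.565], [0.977, 0.126, -0.169, 0.179], [-0.016, -0.755, -0.656, 1.032], [0.0, 0.0, 0.0, 1.0]]
top [[-0.005, -0.998, 0.062, 0.489], [-1.0, 0.003, -0.022, -0.031], [0.021, -0.063, -0.998, 1.517], [0.0, 0.0, 0.0, 1.0]]
```

View pics/scene0.png

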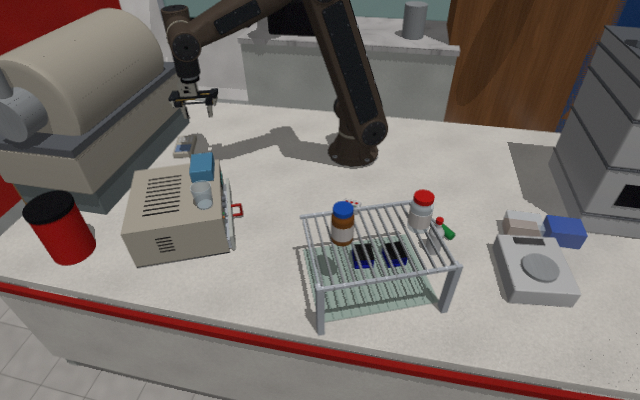

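View pics/top0.png

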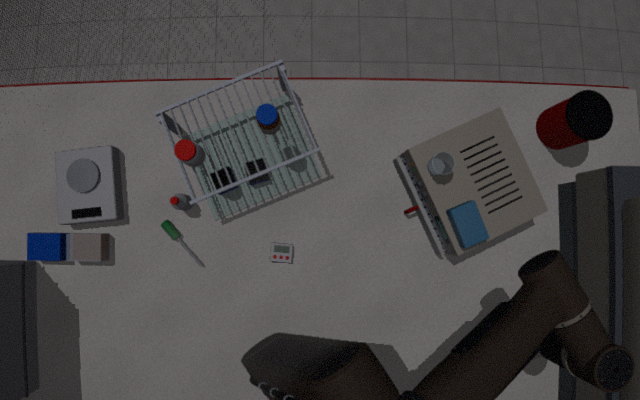

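The scene picture shows the wire shelf with two dark-soled racks, at about (363,257) and (396,254), and the dryer with its red handle at (238,210). The top view shows the racks at (222,180) and (258,172), and the handle at (410,211). There may be a third rack, possibly under the bottle, so I'll measure next.

```bash
cat > m.py <<'E'
from h import *
import sys
def go():
    out=[]
    for n in('scene','top'):
        f,W,T=cap(n); out.append((n,f.astype(int),W,T))
    return out
def rect(p): 
    c,s,a=cv2.minAreaRect((p[:,:2]*1000).astype(np.float32)); return np.round(c,1),np.round(s,1),round(a,1)
if __name__=='__main__':
  for n,f,W,T in go():
    x,y,z=W[...,0],W[...,1],W[...,2]; R_,G,B=f[...,0],f[...,1],f[...,2]
    m=(z>.203)&(z<.225)&(x>.5)&(x<1.1)&(y>-.1)&(y<.6)&(abs(R_-B)<40)
    print(n,'shelf',m.sum(),rect(W[m]))
    m=(z>.158)&(z<.172)&(y<0)&(x>.3)
    print('dryer top',m.sum(),rect(W[m]))
    m=(R_>130)&(G<70)&(B<70)&(z<.09)&(z>.01)&(y<0)
    print('handle',m.sum(),np.nanmean(W[m],0) if m.sum() else 0, rect(W[m]) if m.sum() else 0)
    m=(f.max(2)<75)&(z>.035)&(z<.06)&(x>.5)&(x<1.05)&(y>-.1)&(y<.6)
    k,l,sta,c=cv2.connectedComponentsWithStats(cv2.morphologyEx(m.astype(np.uint8),cv2.MORPH_CLOSE,np.ones((3,3))))
    for i in range(1,k):
        if sta[i,4]>25: print('rack',c[i].round(0),sta[i,4],np.nanmean(W[(l==i)&m],0).round(3),rect(W[(l==i)&m]))
    m=(B>R_+50)&(B>80)&(z>.005)&(z<.06)&(y>-.1)&(x>.5)
    print('blue',m.sum(),np.nanmean(W[m],0) if m.sum() else 0)
    m=(G>R_+8)&(G>B+3)&(abs(z-.004)<.006)&(x>.4)&(y>-.1)&(y<.5); print('mat',m.sum(),rect(W[m]))
    im=cv2.resize(cv2.convertScaleAbs(f.astype(np.uint8)[(190 if n=='scene' else 55):(330 if n=='scene' else 225),(280 if n=='scene' else 140):(480 if n=='scene' else 340),::-1],alpha=1.6),None,fx=4,fy=3.5,interpolation=cv2.INTER_CUBIC)
    cv2.imwrite(f'pics/crop_{n}.png',im[:600,:800])
E
python3 m.py
```

```text
scene shelf 3848 (array([761.2, 166.7]), array([297.4, 401. ]), 22.6)
dryer top 5425 (array([ 620.2, -845.8]), array([605.5, 858.3]), 24.1)
handle 18 [ 0.54279108 -0.36750589  0.04891429] (array([ 543.2, -366.2]), array([12.2, 32.4]), 7.5)
rack [400. 250.] 110 [0.634 0.25  0.05 ] (array([630.9, 248.5]), array([71.3, 21.6]), 23.2)
rack [369. 251.] 90 [0.659 0.15  0.05 ] (array([656.5, 150.2]), array([75.8, 20.4]), 22.5)
rack [390. 251.] 105 [0.646 0.219 0.05 ] (array([643. , 217.1]), array([73.3, 21.2]), 23.2)
rack [360. 252.] 114 [0.671 0.121 0.05 ] (array([668. , 119.3]), array([73.8, 22.6]), 24.6)
blue 58 [0.68186201 0.18279293 0.01168083]
mat 4610 (array([683.6, 236.2]), array([303.5, 564.8]), 23.1)
top shelf 3822 (array([761. , 164.9]), array([292.1, 400.2]), 22.3)
dryer top 10358 (array([ 557.3, -654.1]), array([581.5, 574.1]), 9.1)
handle 0 0 0
rack [116. 181.] 230 [0.636 0.579 0.048] (array([629.2, 579. ]), array([236.6,   7.9]), 4.9)
rack [254. 166.] 242 [0.68  0.128 0.049] (array([678.8, 130.1]), array([43.6, 63.3]), 15.8)
rack [222. 177.] 356 [0.644 0.232 0.049] (array([644.3, 232.1]), array([56.7, 65.5]), 23.4)
rack [258. 178.] 103 [0.639 0.117 0.049] (array([638. , 118.9]), array([16.9, 64.2]), 21.2)
blue 0 0
mat 372 (array([686.5, 225.7]), array([295.6, 546.3]), 23.0)
```

View pics/crop_scene.png

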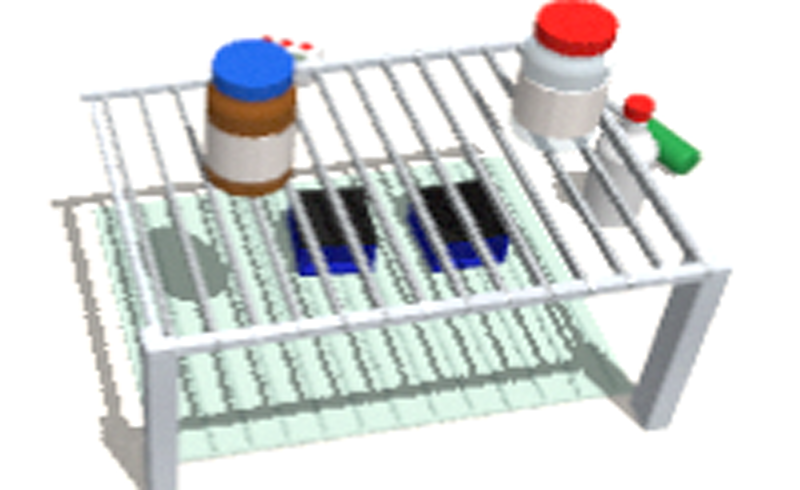

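The crop shows exactly two racks, with dark soles at crop (335,220) and (460,220), about 40 mm apart. Both front faces are near the front of the shelf. Next I'll refine the fits of the racks, dryer and handle.

```bash
cat > racks.py <<'E'
from m import *
SY=np.deg2rad(22.5); S0=np.array([.627,.110]); ex=np.array([np.cos(SY),np.sin(SY)]); ey=np.array([-ex[1],ex[0]])
def racks():
    for n,f,W,T in go():
        q=W[...,:2]-S0; sx=q@ex; sy=q@ey; z=W[...,2]
        m=(f.max(2)<85)&(abs(z-.05)<.008)&(sx>-.15)&(sx<.25)&(abs(sy)<.2)
        k,l=cv2.connectedComponents(cv2.dilate(m.astype(np.uint8),np.ones((5,5))))
        for i in range(1,k):
            mm=m&(l==i)
            if mm.sum()>60:
                p=np.c_[sx[mm],sy[mm]]*1000; c,s,a=cv2.minAreaRect(p.astype(np.float32))
                print(n,mm.sum(),'shelf-frame c',np.round(c,1),'size',np.round(s,1),'ang',round(a,1),'z',z[mm].mean().round(4),'ptl',np.percentile(p,[2,98],axis=0).round(0).tolist())
if __name__=='__main__': racks()
E
python3 racks.py; python3 - <<'E'
from m import *
for n,f,W,T in go():
    x,y,z=W[...,0],W[...,1],W[...,2]; R_,G,B=f[...,0],f[...,1],f[...,2]
    m=(abs(z-.165)<.008)&(y<-.25)&(y>-.9)&(x>.35)&(x<1)&(R_-B>3)
    k,l,s,c=cv2.connectedComponentsWithStats(cv2.morphologyEx(m.astype(np.uint8),cv2.MORPH_CLOSE,np.ones((5,5))))
    i=1+np.argmax(s[1:,4]); print(n,'dryer',rect(W[m&(l==i)]))
    m=(R_>1.8*G)&(R_>1.8*B)&(R_>60)&(z<.1)&(z>.005)&(y<-.2)&(y>-.5)&(x<.7)&(x>.4)
    print(m.sum(),np.nanmean(W[m],0),np.nanmax(W[m],0),rect(W[m]))
    m=m&(z>.055); print(m.sum(),np.nanmean(W[m],0))
    m=(abs(z-.022)<.003)&(x<.75)&(x>.3)&(abs(y)<.4)
    print('timer',rect(W[m]) if m.sum() else 0)
E
```

```text
scene 216 shelf-frame c [ 55.4 110.1] size [76.8 56.8] ang 0.5 z 0.0497 ptl [[21.0, 83.0], [92.0, 137.0]]
scene 214 shelf-frame c [43.   1.3] size [64.3 75.6] ang 83.1 z 0.0498 ptl [[9.0, -32.0], [79.0, 34.0]]
top 304 shelf-frame c [41.6  1. ] size [64.3 70. ] ang 83.7 z 0.0492 ptl [[7.0, -31.0], [75.0, 32.0]]
top 294 shelf-frame c [ 54.9 106.1] size [71.1 65.3] ang 0.1 z 0.0493 ptl [[20.0, 74.0], [89.0, 138.0]]
scene dryer (array([ 623.4, -550.5]), array([358.8, 321.7]), 24.2)
56 [ 0.54158157 -0.36347168  0.04469304] [ 0.55153427 -0.34867708  0.07225404] (array([ 542.3, -365.6]), array([14. , 35.2]), 14.2)
25 [ 0.54220086 -0.36612285  0.06738469]
timer (array([546.3, -14.4]), array([342.8, 796.8]), 4.6)
top dryer (array([ 623.6, -554.8]), array([351.9, 326. ]), 24.3)
32 [ 0.54142801 -0.37125596  0.06681682] [ 0.55092059 -0.35311168  0.07854037] (array([ 540.8, -370.9]), array([ 8.7, 36.2]), 24.8)
30 [ 0.54100843 -0.37069698  0.06993861]
timer (array([540.2,   1.4]), array([332. , 799.2]), 2.6)
```

```bash
cat > rel.py <<'E'
from h import *
import sys,json
# usage: tgt([x,y,z], z_axis, y_axis) -> shift/turn in tool axes
def tgt(p,za,ya,q=True):
    s=get_state(); R0=R.from_euler('xyz',s['eef_rot'],degrees=True)
    za=np.array(za,float)/np.linalg.norm(za); ya=np.array(ya,float); ya-=za*(ya@za); ya/=np.linalg.norm(ya)
    R1=R.from_matrix(np.c_[np.cross(ya,za),ya,za])
    d=R0.inv().apply(np.array(p)-s['tcp_pos']); w=(R0.inv()*R1).as_rotvec(degrees=True)
    print('d',d.round(4).tolist(),'w',w.round(1).tolist(),'rows',np.ceil(max(np.linalg.norm(d)/.0417,np.linalg.norm(w)/7.16)))
def log():
    s=get_state(); open('log.txt','a').write(json.dumps([list(map(float,s['joints'])),list(map(float,s['tcp_pos'])),list(map(float,s['eef_rot']))])+'\n'); st()
u=lambda a:np.array([np.cos(np.deg2rad(a)),np.sin(np.deg2rad(a)),0])
D=-65.7; H=np.array([.537,-.361,0])
E
python3 -c "
from rel import *
log()
tgt([H[0],H[1],.15],[0,0,-1],u(24.3))"
```

```text
{'time_s': 0.4, 'joints': [-56.7728, 20.5543, 0.6771, -0.0034, -70.1356, -16.507], 'tcp_pos': [0.1942, -0.6464, 0.2264], 'eef_rot': [179.9868, -0.0006, -163.281], 'contact_force': [-0.6038, 0.2678, 0.8786], 'gripper_width': 0.0877}
d [-0.4104, 0.1747, 0.0765] w [0.0, -0.0, 82.4] rows 12.0
```

```bash
python3 drive.py '[[-0.05,0,-0.04,0,0,0],[-0.41,0.175,-0.04,0,0,82.4],[-0.41,0.175,-0.04,0,0,82.4],[-0.41,0.175,-0.04,0,0,82.4],[-0.41,0.175,-0.04,0,0,82.4],[-0.41,0.175,-0.04,0,0,82.4],[-0.41,0.175,-0.04,0,0,82.4],[-0.41,0.175,-0.04,0,0,82.4],[-0.41,0.175,-0.04,0,0,82.4],[-0.41,0.175,-0.04,0,0,82.4],[-0.41,0.175,-0.04,0,0,82.4],[-0.41,0.175,-0.04,0,0,82.4]]' 0.06 20
python3 drive.py '[[0,0,0,0,0,0],[0,0,0,0,0,0],[0,0,0,0,0,0]]'
python3 -c "
from rel import *
log()
tgt([H[0],H[1],.032],[0,0,-1],u(24.3))
f,W,T=cap('wrist','w1.png')
x,y,z=W[...,0],W[...,1],W[...,2];f=f.astype(int)
m=(f[...,0]>1.8*f[...,1])&(f[...,0]>1.8*f[...,2])&(f[...,0]>60)&(z>.03)&(z<.09)
p=W[m];q=(p[:,:2]-H[:2]);print(m.sum(),np.percentile(q@u(D)[:2],[2,50,98]),np.percentile(q@u(24.3)[:2],[2,50,98]),p[:,2].max())"
```

```text
time_s: 1.4
tcp_pos: [0.5398, -0.3576, 0.2666]
eef_rot: [179.9, 0.0, 120.5]
contact_force: [-0.3, -0.8, -0.0]
gripper_width: 0.0601
gripper_force: 0.0
time_s: 1.65
tcp_pos: [0.5362, -0.361, 0.2665]
eef_rot: [-180.0, -0.0, 120.8]
contact_force: [0.4, -0.7, 0.7]
gripper_width: 0.0601
gripper_force: 0.0
{'time_s': 1.65, 'joints': [-16.6879, 16.6682, 0.3056, 0.0068, -73.6529, -132.5014], 'tcp_pos': [0.5362, -0.361, 0.2665], 'eef_rot': [-179.9848, -0.007, 120.8126], 'contact_force': [0.3834, -0.6917, 0.7307], 'gripper_width': 0.0601}
d [-0.0004, 0.0008, 0.2345] w [-0.0, -0.0, 6.5] rows 6.0
384 [-0.01282584  0.00473455  0.02687773] [-0.00738187 -0.00240942  0.00287386] 0.07341796214261137
```

View pics/w1.png

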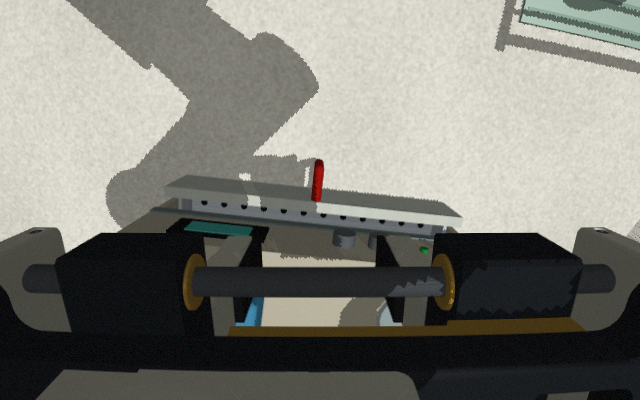

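The wrist picture shows the red bar at (318,180) standing clear of the panel. I'll descend, grip it and pull.

```bash
python3 drive.py '[[0.01,0,0.04,0,0,6.5],[0.01,0,0.08,0,0,6.5],[0.01,0,0.12,0,0,6.5],[0.01,0,0.16,0,0,6.5],[0.01,0,0.2,0,0,6.5],[0.01,0,0.234,0,0,6.5],[0.01,0,0.234,0,0,6.5],[0.01,0,0.234,0,0,6.5]]' 0.06 20
python3 drive.py '[[0,0,0,0,0,0],[0,0,0,0,0,0],[0,0,0,0,0,0],[0,0,0,0,0,0],[0,0,0,0,0,0],[0,0,0,0,0,0]]' 0 20
python3 -c "
from rel import *
log()"
```

```text
time_s: 2.37
tcp_pos: [0.5296, -0.353, 0.0315]
eef_rot: [-179.8, -0.1, 114.2]
contact_force: [-0.2, 0.7, 0.8]
gripper_width: 0.0602
gripper_force: 0.0
time_s: 2.87
tcp_pos: [0.5317, -0.3524, 0.0335]
eef_rot: [179.9, 0.1, 114.2]
contact_force: [-1.0, 0.1, -1.1]
gripper_width: 0.0253
gripper_force: 0.0
{'time_s': 2.8667, 'joints': [-16.0321, 27.1809, -16.894, 0.0027, -45.849, -139.7803], 'tcp_pos': [0.5317, -0.3524, 0.0335], 'eef_rot': [179.9431, 0.0506, 114.1895], 'contact_force': [-0.9653, 0.0737, -1.1092], 'gripper_width': 0.0253}
```

```bash
python3 drive.py '[[0,0,0,0,0,0],[0,0,0,0,0,0],[0,0,0,0,0,0],[0,0,0,0,0,0]]'
python3 drive.py '[[0.01,0,0,0,0,0],[0.03,0,0,0,0,0],[0.05,0,0,0,0,0],[0.07,0,0,0,0,0],[0.09,0,0,0,0,0],[0.11,0,0,0,0,0],[0.13,0,0,0,0,0],[0.15,0,0,0,0,0],[0.17,0,0,0,0,0],[0.185,0,0,0,0,0],[0.189,0,0,0,0,0],[0.189,0,0,0,0,0]]'
python3 drive.py '[[0,0,0,0,0,0],[0,0,0,0,0,0],[0,0,0,0,0,0],[0,0,-0.03,0,0,0],[0,0,-0.06,0,0,0],[0,0,-0.1,0,0,0],[0,0,-0.14,0,0,0],[0,0,-0.17,0,0,0],[0,0,-0.17,0,0,0]]' 0.04
python3 -c "
from rel import *
log()"
```

```text
time_s: 3.2
tcp_pos: [0.5317, -0.3522, 0.0327]
eef_rot: [180.0, 0.0, 114.2]
contact_force: [0.7, 0.8, 2.1]
gripper_width: 0.0106
gripper_force: 20.0
time_s: 4.2
tcp_pos: [0.453, -0.1791, 0.0326]
eef_rot: [-180.0, -0.0, 114.2]
contact_force: [-1.0, 0.1, 0.9]
gripper_width: 0.0019
gripper_force: 0.7
time_s: 4.95
tcp_pos: [0.4575, -0.181, 0.2094]
eef_rot: [179.5, 0.3, 114.2]
contact_force: [0.9, 0.9, 0.9]
gripper_width: 0.0402
gripper_force: 0.0
{'time_s': 4.95, 'joints': [1.4567, 3.4765, -23.7777, 0.1355, -62.1444, -157.3203], 'tcp_pos': [0.4575, -0.181, 0.2094], 'eef_rot': [179.4916, 0.343, 114.1976], 'contact_force': [0.9152, 0.9, 0.8581], 'gripper_width': 0.0402}
```

```bash
cat > han.py <<'E'
from rel import *
def han():
  for n in('scene','top'):
    f,W,T=cap(n); f=f.astype(int); z=W[...,2]
    m=(f[...,0]>1.8*f[...,1])&(f[...,0]>1.8*f[...,2])&(f[...,0]>60)&(z>.03)&(z<.09)&(W[...,1]<-.1)&(W[...,1]>-.45)&(W[...,0]>.4)&(W[...,0]<.7)
    q=W[m][:,:2]-H[:2]
    if m.sum(): print(n,m.sum(),'along',np.percentile(q@u(D)[:2],[2,50,98]).round(4),'lat',np.percentile(q@u(24.3)[:2],[2,50,98]).round(4))
han()
E
python3 han.py
```

```text
scene 36 along [-0.1884 -0.181  -0.1544] lat [-0.0033  0.0036  0.0115]
```

```bash
cat > kin.py <<'E'
from h import *
import json
from scipy.optimize import least_squares
rx=lambda a:R.from_euler('x',a,degrees=True); ry=lambda a:R.from_euler('y',a,degrees=True); rz=lambda a:R.from_euler('z',a,degrees=True)
P0=[0,.4,.4,0,.4,.2,0]
def fk(q,p,s4=1,s6=1):
    a1,L2,L3,a3,d1,L6,o6=p
    A=rz(q[0]); B=A*ry(q[1]); C=A*ry(q[1]-q[2])
    w=A.apply([a1,0,d1])+B.apply([0,0,L2])+C.apply([L3,0,a3])
    E=C*rx(s4*q[3])*ry(-q[4])*rx(s6*q[5])
    # tool: z along link x
    M=E*ry(90)*rz(o6)
    return w+E.apply([L6,0,0]),M
def load(): return [json.loads(l) for l in open('log.txt')]
def fit(s4,s6):
    D=load()
    def f(p):
        e=[]
        for q,t,eu in D:
            x,M=fk(q,p,s4,s6); e+=list((x-t)*10)+list((M.inv()*R.from_euler('xyz',eu,degrees=True)).as_rotvec())
        return np.array(e+[(p[5]-.2)*.001])
    return min((least_squares(f,P0[:-1]+[o]) for o in(0,90,180,-90)),key=lambda s:s.cost)
if __name__=='__main__':
    for s4 in(1,-1):
        for s6 in(1,-1):
            s=fit(s4,s6); print(s4,s6,s.cost,s.x.round(4))
E
python3 kin.py
```

```text
1 1 7.831686772462408 [  0.4366  -0.9587   0.292    0.6907 -49.1027 -49.7178 223.0215]
1 -1 6.33488629473922 [  0.4366  -0.9587   0.292    0.6907 -49.1028 -49.7178 269.9671]
-1 1 7.809746833699979 [ -0.4342   2.1538   0.6343  -0.6871  49.2687  50.2379 223.0545]
-1 -1 6.313034958209117 [ -0.4342   2.1538   0.6343  -0.6871  49.2687  50.2379 -90.    ]
```

```bash
python3 - <<'E'
from kin import *
for l in load(): print(l)
p=np.array([0,.4,.4,0,.4,.2,-90])
for q,t,eu in load():
    x,M=fk(q,p,1,-1); print(x.round(3),np.round(t,3),(M.inv()*R.from_euler('xyz',eu,degrees=True)).as_rotvec(degrees=True).round(1), np.hypot(*t[:2]).round(4), np.degrees(np.arctan2(t[1],t[0])).round(2))
E
```

```text
[[-56.77283525264987, 20.55425683514396, 0.6770663558334851, -0.003406988676510294, -70.13559128894649, -16.50696757146953], [0.19416665668208144, -0.6463979789732587, 0.22642410307827163], [179.98683463658156, -0.0005597581551008183, -163.28096079627136]]
[[-16.687888825383414, 16.668213874987885, 0.30562349105864045, 0.006760335615394075, -73.65285515319178, -132.50143962265145], [0.536196951161499, -0.3610211195842576, 0.26649946844004574], [-179.98478252639234, -0.007005105747935962, 120.81257423562357]]
[[-16.032055129801435, 27.180871226497135, -16.894022784585733, 0.0026500528155388, -45.849017416828644, -139.78026861035113], [0.5317488151554653, -0.3523730588883767, 0.03345111499399703], [179.94313015135376, 0.050585690229786234, 114.1894957907928]]
[[1.4567137587755685, 3.4764525361806546, -23.77772944567936, 0.13546104713161305, -62.144436020768076, -157.3202553297422], [0.4575384579180646, -0.18101677014659742, 0.2093762828507302], [179.4916084854309, 0.34296375677150215, 114.19760172005651]]
[ 0.283 -0.432  0.439] [ 0.194 -0.646  0.226] [-0. -0.  0.] 0.6749 -73.28
[ 0.477 -0.143  0.471] [ 0.536 -0.361  0.266] [ 0. -0. -0.] 0.6464 -33.95
[ 0.452 -0.13   0.278] [ 0.532 -0.352  0.033] [ 0. -0. -0.] 0.6379 -33.53
[0.382 0.01  0.416] [ 0.458 -0.181  0.209] [ 0.1 -0.2 -0.1] 0.492 -21.59
```

```bash
python3 -c "
from rel import *
z=u(22.5)*np.cos(.8)-np.array([0,0,np.sin(.8)])
tgt([.45,-.02,.33],z,u(112.5))"
```

```text
d [0.148, 0.0615, -0.126] w [-33.8, -34.7, -83.6] rows 14.0
```

```bash
python3 drive.py '[[0,0,-0.04,0,0,0],[0.148,0.061,-0.126,-33.8,-34.7,-83.6],[0.148,0.061,-0.126,-33.8,-34.7,-83.6],[0.148,0.061,-0.126,-33.8,-34.7,-83.6],[0.148,0.061,-0.126,-33.8,-34.7,-83.6],[0.148,0.061,-0.126,-33.8,-34.7,-83.6],[0.148,0.061,-0.126,-33.8,-34.7,-83.6],[0.148,0.061,-0.126,-33.8,-34.7,-83.6]]' 0.085
python3 -c "
from rel import *
log()"
python3 drive.py '[[0.06,0.025,-0.05,-14.4,-15,-36],[0.06,0.025,-0.05,-14.4,-15,-36],[0.06,0.025,-0.05,-14.4,-15,-36],[0.06,0.025,-0.05,-14.4,-15,-36],[0.06,0.025,-0.05,-14.4,-15,-36]]'
python3 -c "
from rel import *
log()
z=u(22.5)*np.cos(.8)-np.array([0,0,np.sin(.8)])
tgt([.45,-.02,.33],z,u(112.5))"
```

```text
time_s: 5.72
tcp_pos: [0.4489, -0.0184, 0.328]
eef_rot: [170.3, 22.7, 156.8]
contact_force: [-0.2, -0.3, -0.0]
gripper_width: 0.0835
gripper_force: 0.0
{'time_s': 5.7167, 'joints': [34.9151, -22.7369, -39.74, 16.9584, -53.4382, -153.972], 'tcp_pos': [0.4489, -0.0184, 0.328], 'eef_rot': [170.2507, 22.7475, 156.7766], 'contact_force': [-0.2031, -0.3349, -0.0488], 'gripper_width': 0.0835}
time_s: 6.13
tcp_pos: [0.3855, 0.0269, 0.3545]
eef_rot: [173.7, 36.4, -177.0]
contact_force: [-0.3, -0.6, 0.2]
gripper_width: 0.0851
gripper_force: 0.0
{'time_s': 6.1333, 'joints': [65.9659, -45.7145, -53.7335, 32.7023, -61.6497, -161.4872], 'tcp_pos': [0.3855, 0.0269, 0.3545], 'eef_rot': [173.654, 36.4386, -176.9832], 'contact_force': [-0.3099, -0.5912, 0.1514], 'gripper_width': 0.0851}
d [-0.0353, -0.0561, 0.0506] w [-6.3, -6.8, -15.2] rows 3.0
```

```bash
python3 - <<'E'
s=open('kin.py').read()
s=s.replace("P0=[0,.4,.4,0,.4,.2,0]","P0=[0,.4,.4,0,.35,.2,0,-.19,0,0]").replace("a1,L2,L3,a3,d1,L6,o6=p","a1,L2,L3,a3,d1,L6,o6,b,c,e=p").replace("C.apply([L3,0,a3])","C.apply([L3,b,a3])+(C*rx(s4*q[3])).apply([0,c,e])")
s=s.replace("P0[:-1]+[o]","P0[:6]+[o]+P0[7:]").replace("(p[5]-.2)*.001]","*(.001*np.array(p)[[3,5,8,9]])]").replace("for s4 in(1,-1):\n        for s6 in(1,-1):","for s4 in(1,-1):\n        for s6 in(-1,):")
open('kin.py','w').write(s)
E
python3 kin.py
```

```text
1 -1 0.7727024081504815 [ 5.90000e-03  5.77300e-01  4.62700e-01 -4.52600e-01  1.51100e-01
  3.13700e-01  2.61283e+02 -5.21700e-01  3.29000e-01  4.57500e-01]
-1 -1 8.985108086346858e-08 [ 0.000e+00  6.016e-01  4.636e-01  0.000e+00  1.988e-01  3.780e-01
  2.700e+02 -0.000e+00 -1.918e-01 -0.000e+00]
```

```bash
cat > ik.py <<'E'
from rel import *
from kin import fk
PK=[0,.6016,.4636,0,.1988,.378,270,0,-.1918,0]
LO=np.array([-176.03,-82.01,-58.28,-173.87,-174.79,-173.66]);HI=np.array([176.03,121.73,71.71,95.51,-.11,173.66])
def F(q): return fk(q,PK,-1,-1)
def mat(za,ya):
    za=np.array(za,float)/np.linalg.norm(za); ya=np.array(ya,float); ya-=za*(ya@za); ya/=np.linalg.norm(ya)
    return R.from_matrix(np.c_[np.cross(ya,za),ya,za])
def ik(p,M,seeds):
    out=[]
    for q0 in seeds:
        def f(q):
            x,m=F(q); return np.r_[(x-p)*5,(m.inv()*M).as_rotvec()]
        s=least_squares(f,np.clip(q0,LO+1e-3,HI-1e-3),bounds=(LO,HI),x_scale=50)
        if s.cost<1e-7 and not any(np.abs(s.x-o).max()<1 for o in out): out.append(s.x)
    return out
from scipy.optimize import least_squares
def links(q):  # elbow, forearm end, wrist
    A=rz=R.from_euler('z',q[0],degrees=True); B=A*R.from_euler('y',q[1],degrees=True); C=A*R.from_euler('y',q[1]-q[2],degrees=True)
    e=np.array([0,0,.1988])+B.apply([0,0,.6016]); w=e+C.apply([.4636,0,0]); w2=w+(C*R.from_euler('x',-q[3],degrees=True)).apply([0,-.1918,0])
    return [v.round(3).tolist() for v in(e,w,w2)]
S0=np.array([.627,.110]); ex=u(22.5); ey=u(112.5)
def sp(x,y,z): return np.array([*S0,0])+ex*x+ey*y+np.array([0,0,z])
def zd(head,tilt): t=np.deg2rad(tilt); return u(head)*np.cos(t)-np.array([0,0,np.sin(t)])
E
python3 - <<'E'
from ik import *
print(F(np.array(get_state()['joints']))[0], get_state()['tcp_pos'])
rng=np.random.default_rng(0); seeds=rng.uniform(LO,HI,(40,6))
for y in(1,-1):
  for nm,p,h,t in(('graspB',sp(.042,.001,.027)-.018*u(16)+.0188*zd(16,18),16,18),('graspA',sp(.055,.107,.027)-.018*u(22.5)+.0188*zd(22.5,18),22.5,18),('flip',sp(.045,.03,.11),22.5,0)):
    for q in ik(p,mat(zd(h,t),y*u(h+90)),seeds): print(nm,y,q.round(0),links(q))
from m import go
for n,f,W,T in go():
    if n=='top': print('timer',W[252,282],'amber',W[110,267],'clear',W[150,187])
E
```

```text
[0.38549261 0.02687323 0.35456028] [0.38551654 0.02687903 0.35452749]
graspB 1 [ -23.   51.  -48. -142.  -78.   95.] [[0.428, -0.183, 0.58], [0.367, -0.157, 0.121], [0.32, 0.028, 0.138]]
graspA 1 [ -13.   52.  -50. -146.  -81.   97.] [[0.46, -0.107, 0.571], [0.371, -0.086, 0.117], [0.305, 0.092, 0.138]]
flip 1 [ -24.   55.  -45. -134.  -97.   97.] [[0.452, -0.197, 0.544], [0.381, -0.166, 0.087], [0.308, 0.01, 0.11]]
graspB -1 [ -23.   51.  -48. -142.  -78.  -85.] [[0.428, -0.183, 0.58], [0.367, -0.157, 0.121], [0.32, 0.028, 0.138]]
graspA -1 [ -13.   52.  -50. -146.  -81.  -83.] [[0.46, -0.107, 0.571], [0.371, -0.086, 0.117], [0.305, 0.092, 0.138]]
flip -1 [ -24.   55.  -45. -134.  -97.  -83.] [[0.452, -0.197, 0.544], [0.381, -0.166, 0.087], [0.308, 0.01, 0.11]]
timer [0.40483402 0.04323467 0.01712159] amber [0.78803907 0.06660123 0.33511912] clear [0.68431218 0.27284797 0.33631267]
```

```bash
cat > path.py <<'E'
from ik import *
def path(q1,n):
    q0=np.array(get_state()['joints']); Q=[q0+(q1-q0)*i/n for i in range(n+1)]
    for i in range(n+1):
        x,M=F(Q[i]); 
        if i:
            xp,Mp=F(Q[i-1]); d=Mp.inv().apply(x-xp); w=(Mp.inv()*M).as_rotvec(degrees=True)
            print(i,'d',d.round(3).tolist(),'w',w.round(1).tolist(),'rows',round(max(np.linalg.norm(d)/.0417,np.linalg.norm(w)/7.16,np.abs(Q[i]-Q[i-1]).max()/7.9),1), end=' ')
        print('tcp',x.round(3),'z',M.as_matrix()[:,2].round(2),links(Q[i]))
if __name__=='__main__':
    p=sp(.042,.001,.06)-.018*u(16)-.11*u(16)
    q=ik(p,mat(zd(16,18),-u(106)),[[-23,51,-48,-142,-78,-85]])[0]; print(q.round(1))
    path(q,8)
E
python3 path.py
```

```text
Traceback (most recent call last):
  File "path.py", line 12, in <module>
    q=ik(p,mat(zd(16,18),-u(106)),[[-23,51,-48,-142,-78,-85]])[0]; print(q.round(1))
      ~~~~~~~~~~~~~~~~~~~~~~~~~~~~~~~~~~~~~~~~~~~~~~~~~~~~~~~~^^^
IndexError: list index out of range
```

```bash
python3 - <<'E'
from ik import *
for b in(.05,.07,.09,.11):
  for z in(.03,.06,.1,.15):
    for t in(18,30):
      p=sp(.042,.001,z)-.018*u(16)-b*u(16)
      s=ik(p,mat(zd(16,t),-u(106)),[[-23,51,-48,-142,-78,-85],[-23,30,-50,-120,-78,-85]])
      print(b,z,t,[q.round(0).tolist() for q in s])
E
```

```text
0.05 0.03 18 [[-31.0, 56.0, -54.0, -136.0, -86.0, -76.0]]
0.05 0.03 30 [[-26.0, 35.0, -51.0, -137.0, -57.0, -93.0]]
0.05 0.06 18 [[-31.0, 48.0, -55.0, -136.0, -81.0, -80.0]]
0.05 0.06 30 [[-24.0, 27.0, -49.0, -133.0, -50.0, -102.0]]
0.05 0.1 18 [[-30.0, 37.0, -54.0, -135.0, -73.0, -89.0]]
0.05 0.1 30 [[-20.0, 18.0, -45.0, -127.0, -40.0, -115.0]]
0.05 0.15 18 [[-28.0, 23.0, -51.0, -131.0, -61.0, -102.0]]
0.05 0.15 30 [[-13.0, 8.0, -39.0, -116.0, -28.0, -135.0]]
0.07 0.03 18 [[-33.0, 59.0, -56.0, -134.0, -89.0, -71.0]]
0.07 0.03 30 [[-28.0, 36.0, -53.0, -135.0, -59.0, -91.0]]
0.07 0.06 18 [[-33.0, 51.0, -57.0, -134.0, -84.0, -76.0]]
0.07 0.06 30 [[-26.0, 28.0, -51.0, -132.0, -52.0, -100.0]]
0.07 0.1 18 [[-33.0, 39.0, -56.0, -133.0, -76.0, -86.0]]
0.07 0.1 30 [[-22.0, 17.0, -47.0, -126.0, -42.0, -114.0]]
0.07 0.15 18 [[-30.0, 23.0, -53.0, -129.0, -63.0, -101.0]]
0.07 0.15 30 [[-15.0, 6.0, -41.0, -115.0, -29.0, -136.0]]
0.09 0.03 18 [[-36.0, 63.0, -58.0, -131.0, -92.0, -66.0]]
0.09 0.03 30 [[-31.0, 37.0, -55.0, -134.0, -62.0, -88.0]]
0.09 0.06 18 []
0.09 0.06 30 [[-29.0, 28.0, -53.0, -131.0, -54.0, -98.0]]
0.09 0.1 18 [[-36.0, 42.0, -58.0, -130.0, -78.0, -82.0]]
0.09 0.1 30 [[-24.0, 16.0, -49.0, -125.0, -43.0, -114.0]]
0.09 0.15 18 [[-33.0, 23.0, -55.0, -127.0, -65.0, -100.0]]
0.09 0.15 30 [[-16.0, 5.0, -42.0, -113.0, -30.0, -136.0]]
0.11 0.03 18 []
0.11 0.03 30 [[-34.0, 40.0, -57.0, -132.0, -65.0, -84.0]]
0.11 0.06 18 []
0.11 0.06 30 [[-32.0, 29.0, -55.0, -129.0, -56.0, -96.0]]
0.11 0.1 18 []
0.11 0.1 30 [[-27.0, 16.0, -50.0, -123.0, -44.0, -113.0]]
0.11 0.15 18 [[-36.0, 24.0, -57.0, -125.0, -66.0, -98.0]]
0.11 0.15 30 [[-17.0, 3.0, -44.0, -111.0, -31.0, -137.0]]
```

```bash
python3 - <<'E'
from path import *
p=sp(.042,.001,.1)-.018*u(16)-.09*u(16)
q=ik(p,mat(zd(16,30),-u(106)),[[-24,16,-49,-125,-43,-114]])[0]; print(q.round(1))
path(q,6)
E
```

```text
[ -24.5   16.4  -48.7 -124.5  -43.  -113.7]
tcp [0.385 0.025 0.353] z [ 0.58  0.14 -0.8 ] [[-0.178, -0.393, 0.618], [0.011, 0.025, 0.553], [0.165, -0.028, 0.655]]
1 d [0.16, -0.023, 0.064] w [2.4, 22.5, 16.1] rows 4.2 tcp [0.297 0.005 0.205] z [ 0.23  0.13 -0.97] [[-0.221, -0.27, 0.689], [0.059, 0.072, 0.549], [0.21, -0.044, 0.569]]
2 d [0.123, 0.012, 0.067] w [-5.1, 18.1, 22.1] rows 4.1 tcp [0.195 0.048 0.117] z [-0.04  0.32 -0.95] [[-0.207, -0.149, 0.744], [0.128, 0.092, 0.533], [0.209, -0.072, 0.475]]
3 d [0.073, 0.056, 0.059] w [-12.6, 12.7, 25.1] rows 4.3 tcp [0.158 0.147 0.089] z [-0.05  0.59 -0.81] [[-0.143, -0.054, 0.781], [0.205, 0.077, 0.505], [0.176, -0.076, 0.394]]
4 d [0.024, 0.106, 0.042] w [-19.0, 7.3, 25.9] rows 4.6 tcp [0.231 0.237 0.1  ] z [ 0.22  0.74 -0.63] [[-0.046, -0.004, 0.799], [0.275, 0.027, 0.465], [0.15, -0.044, 0.338]]
5 d [-0.014, 0.161, 0.025] w [-23.7, 2.5, 25.3] rows 4.9 tcp [0.394 0.236 0.114] z [ 0.59  0.62 -0.51] [[0.062, -0.01, 0.797], [0.321, -0.053, 0.415], [0.171, -0.0, 0.307]]
6 d [-0.039, 0.214, 0.019] w [-26.6, -1.3, 24.5] rows 5.2 tcp [0.562 0.097 0.1  ] z [ 0.83  0.24 -0.5 ] [[0.154, -0.07, 0.776], [0.332, -0.151, 0.356], [0.247, 0.007, 0.289]]
```

```bash
python3 - <<'E'
from path import *
p=sp(.042,.001,.1)-.018*u(16)-.09*u(16)
qf=ik(p,mat(zd(16,30),-u(106)),[[-24,16,-49,-125,-43,-114]])[0]
V=[np.array(get_state()['joints']),np.array([20,-20,-35,0,-70,-140.]),np.array([-10,0,-30,-60,-65,-125.]),np.array([-22,5,-38,-118,-50,-115.]),qf]
for a,b in zip(V,V[1:]):
    n=int(np.ceil(np.abs(b-a).max()/31)); 
    for i in range(1,n+1):
        A=a+(b-a)*(i-1)/n;B=a+(b-a)*i/n;xp,Mp=F(A);x,M=F(B);d=Mp.inv().apply(x-xp);w=(Mp.inv()*M).as_rotvec(degrees=True)
        print('d',d.round(3).tolist(),'w',w.round(1).tolist(),'rows',round(max(np.linalg.norm(d)/.0417,np.linalg.norm(w)/7.16,np.abs(B-A).max()/7.9),1),'tcp',x.round(2),M.as_matrix()[:,2].round(2),B.round(0))
E
```

```text
d [0.053, -0.078, 0.007] w [11.3, 15.2, 15.5] rows 3.4 tcp [ 0.36 -0.05  0.31] [ 0.34 -0.03 -0.94] [  43.  -33.  -44.   16.  -66. -151.]
d [0.035, -0.04, 0.029] w [2.2, 15.5, 17.5] rows 3.3 tcp [ 0.32 -0.09  0.27] [ 0.08  0.03 -1.  ] [  20.  -20.  -35.    0.  -70. -140.]
d [0.083, 0.089, 0.079] w [-17.4, 19.9, 20.0] rows 4.6 tcp [0.3  0.04 0.19] [ 0.01  0.46 -0.89] [   5.  -10.  -32.  -30.  -68. -132.]
d [0.004, 0.132, 0.041] w [-25.4, 11.8, 21.1] rows 4.9 tcp [0.4  0.13 0.2 ] [ 0.27  0.75 -0.6 ] [ -10.    0.  -30.  -60.  -65. -125.]
d [0.02, 0.126, 0.038] w [-26.3, 4.4, 17.4] rows 4.4 tcp [0.51 0.18 0.24] [ 0.64  0.69 -0.33] [ -16.    2.  -34.  -89.  -58. -120.]
d [-0.014, 0.144, 0.017] w [-26.8, -1.1, 18.8] rows 4.6 tcp [0.64 0.12 0.29] [ 0.92  0.36 -0.18] [ -22.    5.  -38. -118.  -50. -115.]
d [-0.192, -0.065, -0.041] w [-2.3, -20.5, 17.7] rows 5.0 tcp [0.56 0.1  0.1 ] [ 0.83  0.24 -0.5 ] [ -24.   16.  -49. -125.  -43. -114.]
```

```bash
D="python3 drive.py"
$D '[[0.053,-0.078,0.007,11.3,15.2,15.5],[0.053,-0.078,0.007,11.3,15.2,15.5],[0.053,-0.078,0.007,11.3,15.2,15.5],[0.053,-0.078,0.007,11.3,15.2,15.5]]' >/dev/null
$D '[[0.035,-0.04,0.029,2.2,15.5,17.5],[0.035,-0.04,0.029,2.2,15.5,17.5],[0.035,-0.04,0.029,2.2,15.5,17.5],[0.035,-0.04,0.029,2.2,15.5,17.5]]' >/dev/null
$D '[[0.083,0.089,0.079,-17.4,19.9,20],[0.083,0.089,0.079,-17.4,19.9,20],[0.083,0.089,0.079,-17.4,19.9,20],[0.083,0.089,0.079,-17.4,19.9,20],[0.083,0.089,0.079,-17.4,19.9,20]]'
$D '[[0.004,0.132,0.041,-25.4,11.8,21.1],[0.004,0.132,0.041,-25.4,11.8,21.1],[0.004,0.132,0.041,-25.4,11.8,21.1],[0.004,0.132,0.041,-25.4,11.8,21.1],[0.004,0.132,0.041,-25.4,11.8,21.1]]'
$D '[[0.02,0.126,0.038,-26.3,4.4,17.4],[0.02,0.126,0.038,-26.3,4.4,17.4],[0.02,0.126,0.038,-26.3,4.4,17.4],[0.02,0.126,0.038,-26.3,4.4,17.4],[0.02,0.126,0.038,-26.3,4.4,17.4]]'
python3 - <<'E'
from path import *
log()
p=sp(.042,.001,.1)-.018*u(16)-.09*u(16)
q=ik(p,mat(zd(16,30),-u(106)),[[-24,16,-49,-125,-43,-114]])[0]; print(q.round(1))
path(q,2)
E
```

```text
time_s: 7.32
tcp_pos: [0.3043, 0.0385, 0.1902]
eef_rot: [160.8, -21.0, 133.6]
contact_force: [-0.2, -0.5, -0.4]
gripper_width: 0.0848
gripper_force: 0.0
time_s: 7.73
tcp_pos: [0.4067, 0.1336, 0.1979]
eef_rot: [142.7, -41.1, 118.6]
contact_force: [-0.8, -1.3, -1.1]
gripper_width: 0.085
gripper_force: 0.0
time_s: 8.15
tcp_pos: [0.5204, 0.179, 0.2452]
eef_rot: [126.7, -56.5, 104.8]
contact_force: [-1.1, 0.3, -1.2]
gripper_width: 0.0847
gripper_force: 0.0
{'time_s': 8.15, 'joints': [-16.0081, 2.6896, -33.8453, -89.6019, -56.9647, -120.3801], 'tcp_pos': [0.5204, 0.179, 0.2452], 'eef_rot': [126.662, -56.5391, 104.7513], 'contact_force': [-1.1148, 0.3486, -1.177], 'gripper_width': 0.0847}
[ -24.5   16.4  -48.7 -124.5  -43.  -113.7]
tcp [0.52  0.179 0.245] z [ 0.65  0.69 -0.33] [[0.027, -0.008, 0.8], [0.385, -0.111, 0.524], [0.275, -0.08, 0.37]]
1 d [-0.073, 0.013, 0.024] w [-12.9, -6.6, 19.8] rows 3.4 tcp [0.556 0.15  0.182] z [ 0.8   0.49 -0.36] [[0.093, -0.034, 0.792], [0.368, -0.136, 0.433], [0.255, -0.034, 0.317]]
2 d [-0.094, 0.027, 0.008] w [-12.8, -10.7, 19.8] rows 3.6 tcp [0.562 0.097 0.1  ] z [ 0.83  0.24 -0.5 ] [[0.154, -0.07, 0.776], [0.332, -0.151, 0.356], [0.247, 0.007, 0.289]]
```

```bash
D="python3 drive.py"
$D '[[-0.073,0.013,0.024,-12.9,-6.6,19.8],[-0.073,0.013,0.024,-12.9,-6.6,19.8],[-0.073,0.013,0.024,-12.9,-6.6,19.8],[-0.073,0.013,0.024,-12.9,-6.6,19.8]]' >/dev/null
$D '[[-0.094,0.027,0.008,-12.8,-10.7,19.8],[-0.094,0.027,0.008,-12.8,-10.7,19.8],[-0.094,0.027,0.008,-12.8,-10.7,19.8],[-0.094,0.027,0.008,-12.8,-10.7,19.8],[-0.094,0.027,0.008,-12.8,-10.7,19.8]]'
python3 racks.py
python3 - <<'E'
from path import *
log()
f,W,T=cap('wrist','w2.png')
p=sp(.042,.001,.027)-.018*u(16)+.0188*zd(16,18)
tgt(p-.06*u(16)+[0,0,.003],zd(16,18),-u(106))
E
```

```text
time_s: 8.9
tcp_pos: [0.56, 0.0962, 0.0983]
eef_rot: [-179.9, -59.7, 16.0]
contact_force: [0.6, 0.3, 0.8]
gripper_width: 0.085
gripper_force: 0.0
scene 216 shelf-frame c [ 56.1 109.2] size [76.5 55.7] ang 2.4 z 0.0501 ptl [[23.0, 83.0], [92.0, 136.0]]
scene 213 shelf-frame c [41.   2.1] size [64.8 75.8] ang 82.9 z 0.0499 ptl [[9.0, -31.0], [77.0, 33.0]]
top 304 shelf-frame c [41.2  0.8] size [64.5 70.2] ang 83.6 z 0.0495 ptl [[6.0, -31.0], [76.0, 32.0]]
top 291 shelf-frame c [ 54.9 106.2] size [71.8 66.2] ang 0.6 z 0.0496 ptl [[20.0, 74.0], [89.0, 138.0]]
{'time_s': 9.0, 'joints': [-24.4913, 16.1683, -48.508, -123.8325, -42.9816, -113.7529], 'tcp_pos': [0.5606, 0.0972, 0.1008], 'eef_rot': [179.2178, -60.0688, 17.214], 'contact_force': [-0.9125, 0.127, 0.2262], 'gripper_width': 0.0851}
d [-0.0425, 0.0003, 0.0807] w [-0.3, 11.9, 0.6] rows 3.0
```

View pics/w2.png

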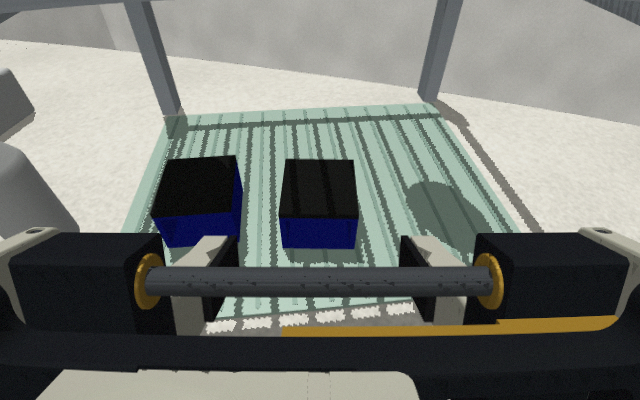

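The wrist view shows rack A at (195,200) and rack B at (319,205), with B centred between the open fingers. I'll take B first.

```bash
D="python3 drive.py"
$D '[[-0.0425,0,0.08,0,11.9,0.6],[-0.0425,0,0.08,0,11.9,0.6],[-0.0425,0,0.08,0,11.9,0.6],[-0.0425,0,0.08,0,11.9,0.6]]' 0.078
python3 - <<'E'
from path import *
log()
p=sp(.0415,.001,.027)-.018*u(16)+.0188*zd(16,18)
tgt(p,zd(16,18),-u(106))
E
```

```text
time_s: 9.38
tcp_pos: [0.5974, 0.1196, 0.047]
eef_rot: [-177.6, -70.5, 15.8]
contact_force: [0.2, 1.5, 0.5]
gripper_width: 0.0781
gripper_force: 0.0
{'time_s': 9.3833, 'joints': [-29.5582, 48.1442, -53.3138, -134.4281, -78.3817, -82.1976], 'tcp_pos': [0.5974, 0.1196, 0.047], 'eef_rot': [-177.5926, -70.4956, 15.79], 'contact_force': [0.2014, 1.4732, 0.47], 'gripper_width': 0.0781}
d [-0.002, 0.0144, 0.0711] w [-2.2, 1.5, -0.1] rows 2.0
```

```bash
D="python3 drive.py"
$D '[[0,0,0,0,0,0],[0,0,0,0,0,0]]' >/dev/null
python3 - <<'E'
from path import *
log()
p=sp(.0415,.001,.027)-.018*u(16)+.0188*zd(16,18)
tgt(p,zd(16,18),-u(106))
E
```

```text
{'time_s': 9.55, 'joints': [-29.4952, 48.8879, -53.2644, -134.3012, -77.7103, -82.7379], 'tcp_pos': [0.5937, 0.1218, 0.0371], 'eef_rot': [-174.695, -69.3134, 13.1689], 'contact_force': [0.3776, 0.4342, 1.2524], 'gripper_width': 0.0778}
d [0.01, 0.018, 0.0702] w [-2.6, 2.6, -1.1] rows 2.0
```

```bash
D="python3 drive.py"
$D '[[-0.008,0.018,0.012,-2.6,2.6,-1.1],[-0.008,0.018,0.012,-2.6,2.6,-1.1],[-0.008,0.018,0.012,-2.6,2.6,-1.1],[-0.008,0.018,0.012,-2.6,2.6,-1.1],[-0.008,0.018,0.012,-2.6,2.6,-1.1],[-0.008,0.018,0.012,-2.6,2.6,-1.1]]'
python3 - <<'E'
from path import *
log()
p=sp(.0415,.001,.027)-.018*u(16)+.0188*zd(16,18)
tgt(p,zd(16,18),-u(106))
E
```

```text
time_s: 10.05
tcp_pos: [0.6107, 0.1065, 0.04]
eef_rot: [175.7, -73.1, 20.2]
contact_force: [-0.4, 0.6, 0.4]
gripper_width: 0.0776
gripper_force: 0.0
{'time_s': 10.05, 'joints': [-30.1252, 53.9058, -53.3151, -136.461, -85.4485, -76.3993], 'tcp_pos': [0.6107, 0.1065, 0.04], 'eef_rot': [175.7208, -73.1095, 20.1905], 'contact_force': [-0.44, 0.6144, 0.4285], 'gripper_width': 0.0776}
d [-0.0012, -0.0048, 0.0606] w [0.3, -1.2, 1.2] rows 2.0
```

```bash
D="python3 drive.py"
$D '[[-0.001,-0.005,0.01,0,-1.2,1.2],[-0.001,-0.005,0.03,0,-1.2,1.2],[-0.001,-0.005,0.05,0,-1.2,1.2],[-0.001,-0.005,0.06,0,-1.2,1.2],[-0.001,-0.005,0.06,0,-1.2,1.2],[-0.001,-0.005,0.06,0,-1.2,1.2],[-0.001,-0.005,0.06,0,-1.2,1.2]]'
python3 - <<'E'
from path import *
log()
p=sp(.0415,.001,.027)-.018*u(16)+.0188*zd(16,18)
tgt(p,zd(16,18),-u(106))
cap('wrist','w3.png')
E
```

```text
time_s: 10.63
tcp_pos: [0.6641, 0.1273, 0.0199]
eef_rot: [-179.7, -72.0, 15.4]
contact_force: [1.7, 2.1, 8.8]
gripper_width: 0.0782
gripper_force: 0.0
{'time_s': 10.6333, 'joints': [-23.1436, 51.0955, -47.831, -142.5056, -79.0222, -84.4045], 'tcp_pos': [0.6641, 0.1273, 0.0199], 'eef_rot': [-179.6807, -72.0019, 15.4447], 'contact_force': [1.6712, 2.0645, 8.8253], 'gripper_width': 0.0782}
d [0.0014, 0.0007, 0.0002] w [0.2, -0.0, -0.2] rows 1.0
```

View pics/w3.png

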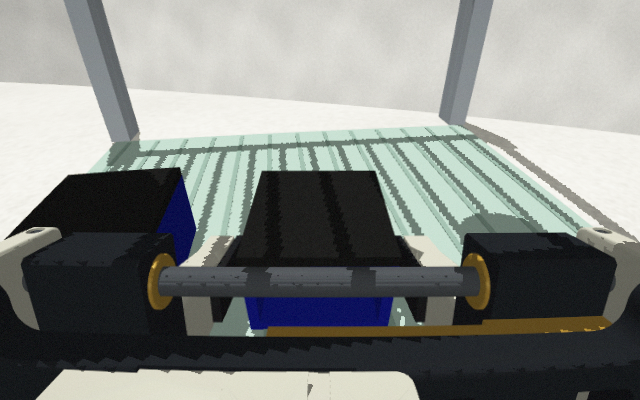

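Rack B sits between the fingers, with its sole at (312,215). The 8.8 N upward force means the gripper is just touching the mat, so I'll raise it 3 mm and close.

```bash
D="python3 drive.py"
$D '[[0.003,0,0,0,0,0],[0.003,0,0,0,0,0],[0.003,0,0,0,0,0],[0.003,0,0,0,0,0],[0.003,0,0,0,0,0],[0.003,0,0,0,0,0]]' 0.05 25
$D '[[0,0,0,0,0,0],[0,0,0,0,0,0],[0,0,0,0,0,0]]'
python3 - <<'E'
from path import *
log()
s=get_state(); t=np.array(s['tcp_pos']); 
g=t-.0188*zd(16,18); g[2]=.118   # grasp point held, lifted; move 
for z in(.06,.118):
    g[2]=z; tt=18 if z<.1 else 3
    p=g+.0188*zd(20,tt); tgt(p,zd(20,tt),-u(110))
    print([q.round(0) for q in ik(p,mat(zd(20,tt),-u(110)),[s['joints']])], [links(q) for q in ik(p,mat(zd(20,tt),-u(110)),[s['joints']])])
E
```

```text
time_s: 11.18
tcp_pos: [0.664, 0.1274, 0.0198]
eef_rot: [-179.1, -71.7, 14.8]
contact_force: [-3.1, -2.1, 10.2]
gripper_width: 0.0636
gripper_force: 25.0
time_s: 11.43
tcp_pos: [0.664, 0.1274, 0.0198]
eef_rot: [-179.1, -71.7, 14.8]
contact_force: [-2.6, -1.4, 10.4]
gripper_width: 0.0639
gripper_force: 25.0
{'time_s': 11.4333, 'joints': [-23.0867, 50.7797, -47.8345, -142.551, -78.5155, -84.789], 'tcp_pos': [0.664, 0.1274, 0.0198], 'eef_rot': [-179.1139, -71.7343, 14.8454], 'contact_force': [-2.6389, -1.407, 10.4437], 'gripper_width': 0.0639}
d [0.0326, -0.0014, -0.0108] w [4.0, 0.3, -1.6] rows 1.0
[array([ -24.,   43.,  -45., -136.,  -70.,  -92.])] [[[0.374, -0.165, 0.64], [0.393, -0.174, 0.177], [0.326, 0.006, 0.171]]]
d [0.0926, -0.0018, -0.0297] w [4.2, 15.2, -1.1] rows 3.0
[array([ -26.,   50.,  -46., -134.,  -91.,  -86.])] [[[0.416, -0.2, 0.584], [0.374, -0.18, 0.123], [0.31, -0.0, 0.137]]]
```

```bash
D="python3 drive.py"
$D '[[0.012,0,0,0,0,0],[0.024,0,-0.005,0,0,0],[0.036,0,-0.011,4,0,-1.6],[0.04,0,-0.011,4,0,-1.6],[0.04,0,-0.011,4,0,-1.6]]' - 30
$D '[[0.02,0,-0.006,0,5,0],[0.04,0,-0.012,0,10,0.2],[0.06,0,-0.019,0,15,0.4],[0.06,0,-0.019,0,15,0.4],[0.06,0,-0.019,0,15,0.4],[0.06,0,-0.019,0,15,0.4]]'
python3 - <<'E'
from path import *
log()
f,W,T=cap('wrist','w4.png')
E
```

```text
time_s: 11.85
tcp_pos: [0.667, 0.1269, 0.061]
eef_rot: [179.8, -71.7, 20.1]
contact_force: [0.5, -0.3, -1.4]
gripper_width: 0.0641
gripper_force: 30.0
time_s: 12.35
tcp_pos: [0.6669, 0.1281, 0.1199]
eef_rot: [-171.0, -86.2, 10.9]
contact_force: [-0.5, -0.4, -1.9]
gripper_width: 0.0639
gripper_force: 30.0
{'time_s': 12.35, 'joints': [-25.6071, 48.4772, -45.5632, -134.6243, -89.0619, -87.7174], 'tcp_pos': [0.6669, 0.1281, 0.1199], 'eef_rot': [-171.0072, -86.179, 10.8747], 'contact_force': [-0.4709, -0.409, -1.9137], 'gripper_width': 0.0639}
```

View pics/w4.png

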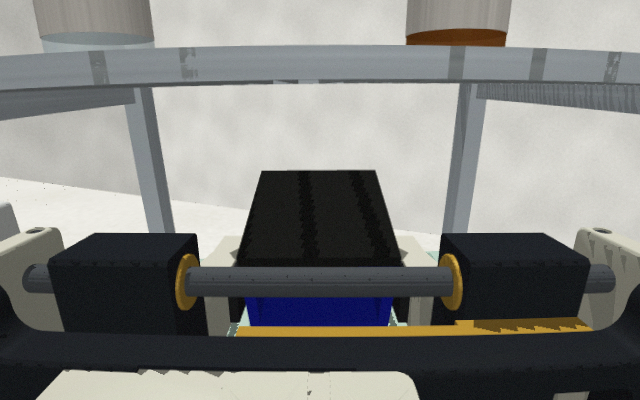

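```bash
python3 -c "
from path import *
T=np.array(cams.capture('wrist')['cam_to_world']);s=get_state();R0=R.from_euler('xyz',s['eef_rot'],degrees=True)
print(R0.inv().apply(T[:3,3]-s['tcp_pos']))"
D="python3 drive.py"
for i in 1 2 3; do $D '[[0,0,0,0,0,-7],[0,0,0,0,0,-14],[0,0,0,0,0,-21],[0,0,0,0,0,-28],[0,0,0,0,0,-35],[0,0,0,0,0,-42],[0,0,0,0,0,-49],[0,0,0,0,0,-56],[0,0,0,0,0,-60],[0,0,0,0,0,-60],[0,0,0,0,0,-60]]'; done
python3 - <<'E'
from path import *
log()
f,W,T=cap('scene','s5.png')
im=cv2.resize(f[180:330,270:480,::-1],None,fx=3.8,fy=3.8); cv2.imwrite('pics/s5c.png',im)
E
```

```text
[ 0.0730986   0.00026529 -0.15877   ]
time_s: 13.37
tcp_pos: [0.6671, 0.1281, 0.1221]
eef_rot: [94.1, -30.6, 107.8]
contact_force: [0.4, -0.0, -1.8]
gripper_width: 0.0638
gripper_force: 30.0
time_s: 14.28
tcp_pos: [0.6671, 0.1281, 0.1218]
eef_rot: [94.0, 29.2, 111.9]
contact_force: [-0.3, 0.7, -2.0]
gripper_width: 0.0637
gripper_force: 30.0
time_s: 15.2
tcp_pos: [0.667, 0.1281, 0.1217]
eef_rot: [166.8, 86.4, -173.3]
contact_force: [-0.2, -0.3, -1.2]
gripper_width: 0.0637
gripper_force: 30.0
{'time_s': 15.2, 'joints': [-25.6228, 48.4387, -45.5237, -134.5586, -89.2712, 92.0053], 'tcp_pos': [0.667, 0.1281, 0.1217], 'eef_rot': [166.8206, 86.398, -173.2814], 'contact_force': [-0.1872, -0.3115, -1.168], 'gripper_width': 0.0637}
```

View pics/s5c.png

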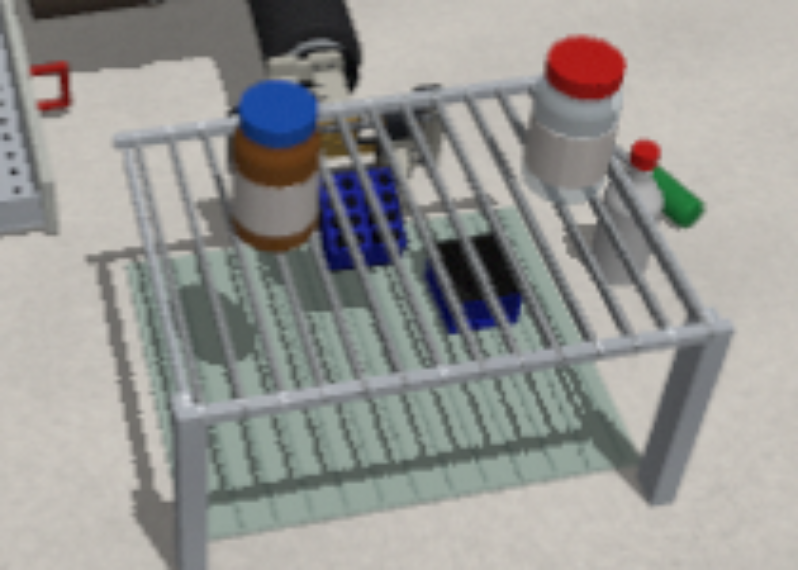

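The rack is now upright with its holes visible at crop (365,210). Rack A is undisturbed and so are the bottles. Next I'll lower it nose-first and level it by pivoting it in the pads against the mat.

```bash
cat > piv.py <<'E'
from path import *
def gp():
    s=get_state(); R0=R.from_euler('xyz',s['eef_rot'],degrees=True); return np.array(s['tcp_pos'])-.0188*R0.apply([0,0,1]), R0.as_matrix()
if __name__=='__main__':
    log(); g,M=gp(); h=np.degrees(np.arctan2(M[1,2],M[0,2])); print('grasp',g.round(4),'head',h,'tilt',np.degrees(np.arcsin(-M[2,2])))
    h=20; P=g+.027*u(h); P[2]=.07; p=P+.0188*zd(h,22); tgt(p,zd(h,22),u(h+90)); print([q.round(0) for q in ik(p,mat(zd(h,22),u(h+90)),[get_state()['joints']])])
E
python3 piv.py
```

```text
{'time_s': 15.25, 'joints': [-25.6249, 48.4404, -45.5249, -134.5618, -89.2717, 92.0239], 'tcp_pos': [0.667, 0.128, 0.1217], 'eef_rot': [167.0859, 86.4002, -173.0208], 'contact_force': [-0.6604, -0.0994, -0.9096], 'gripper_width': 0.0639}
grasp [0.6494 0.1216 0.1229] head 19.91794914009749 tilt 3.508586163915175
d [0.0571, -0.0007, 0.0292] w [0.0, 18.5, -0.8] rows 3.0
[array([ -20.,   36.,  -40., -136.,  -57.,   79.])]
```

```bash
D="python3 drive.py"
$D '[[0.02,0,0.03,0,5,0],[0.04,0,0.03,0,12,0],[0.057,0,0.029,0,18.5,-0.8],[0.057,0,0.029,0,18.5,-0.8],[0.057,0,0.029,0,18.5,-0.8],[0.057,0,0.029,0,18.5,-0.8],[0.057,0,0.029,0,18.5,-0.8],[0.057,0,0.029,0,18.5,-0.8]]'
python3 - <<'E'
from piv import *
g,M=gp(); print('grasp',g.round(4),'tilt',np.degrees(np.arcsin(-M[2,2])))
h=20
for b,z in((0,.056),(-.010,.049),(-.020,.040),(-.029,.027)):
    P=g+b*u(h);P[2]=z; tgt(P+.0188*zd(h,22),zd(h,22),u(h+90))
E
```

```text
time_s: 15.92
tcp_pos: [0.6902, 0.1372, 0.062]
eef_rot: [-179.7, 67.9, -159.7]
contact_force: [-0.2, -0.2, -2.6]
gripper_width: 0.0642
gripper_force: 30.0
grasp [0.6738 0.1312 0.0691] tilt 22.050778583941327
d [0.0121, 0.0, 0.0049] w [-0.0, -0.1, 0.1] rows 1.0
d [0.0224, 0.0, -0.0017] w [-0.0, -0.1, 0.1] rows 1.0
d [0.0345, 0.0001, -0.0076] w [-0.0, -0.1, 0.1] rows 1.0
d [0.0499, 0.0001, -0.0111] w [-0.0, -0.1, 0.1] rows 2.0
```

```bash
D="python3 drive.py"
$D '[[0.004,0,0.002,0,0,0],[0.008,0,0.004,0,0,0],[0.012,0,0.005,0,0,0],[0.015,0,0.003,0,0,0],[0.019,0,0.001,0,0,0],[0.0224,0,-0.0017,0,0,0],[0.0224,0,-0.0017,0,0,0]]' - 8 | grep -E 'tcp|contact|width'
$D '[[0.003,0,-0.001,0,0,0],[0.006,0,-0.003,0,0,0],[0.009,0,-0.0045,0,0,0],[0.012,0,-0.006,0,0,0],[0.012,0,-0.006,0,0,0]]'| grep -E 'tcp|contact|width'
python3 -c "
from piv import *
cap('wrist','w6.png')"
```

```text
tcp_pos: [0.6806, 0.1334, 0.0421]
contact_force: [-2.4, -0.3, 0.2]
gripper_width: 0.0638
tcp_pos: [0.6714, 0.13, 0.0333]
contact_force: [-2.3, -0.9, 2.4]
gripper_width: 0.064
```

View pics/w6.png

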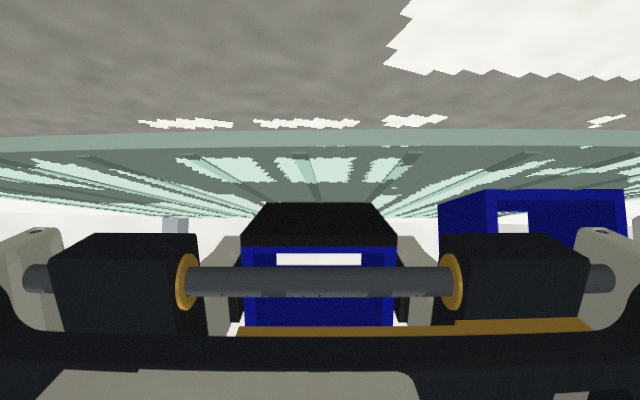

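The picture, which is upside down because the camera is now below, shows the rack still held, with its sole at (318,225). The force is only a few newtons, so I'll go on levelling.

```bash
D="python3 drive.py"
$D '[[0.003,0,-0.001,0,0,0],[0.006,0,-0.002,0,0,0],[0.009,0,-0.0025,0,0,0],[0.012,0,-0.003,0,0,0],[0.0155,0,-0.0035,0,0,0],[0.0155,0,-0.0035,0,0,0],[0.0155,0,-0.0035,0,0,0]]'| grep -E 'tcp|contact|width'
python3 - <<'E'
from ik import *
g=None
from m import go
for n,f,W,T in go():
    q=W[...,:2]-S0; sx=q@ex[:2]; sy=q@ey[:2]; z=W[...,2]; B=f[...,2]
    m=(B>1.6*f[...,0])&(B>1.6*f[...,1])&(B>50)&(z>.03)&(z<.1)&(sx>-.1)&(sx<.15)&(abs(sy)<.06)
    if m.sum()>10:
        A=np.c_[sx[m],sy[m],np.ones(m.sum())]
        for _ in range(3):
            c=np.linalg.lstsq(A,z[m],rcond=None)[0]; e=abs(A@c-z[m])
        print(n,m.sum(),'plane slope',c.round(3),'res',e.mean().round(4),'x',np.percentile(sx[m],[3,97]).round(3),'y',np.percentile(sy[m],[3,97]).round(3),'z',np.percentile(z[m],[5,50,95]).round(3))
E
```

```text
tcp_pos: [0.6631, 0.1269, 0.0201]
contact_force: [0.2, -0.2, -1.5]
gripper_width: 0.0639
scene 183 plane slope [-0.089 -0.017  0.054] res 0.0029 x [0.011 0.077] y [-0.031  0.034] z [0.038 0.051 0.055]
top 199 plane slope [-0.025  0.017  0.051] res 0.0028 x [0.007 0.073] y [-0.031  0.03 ] z [0.044 0.05  0.056]
```

```bash
D="python3 drive.py"
$D '[[0.002,0,0,0,0,0],[0.003,0,0,0,0,0],[0.003,0,0,0,0,0]]' | grep -E 'tcp|contact|width'
$D '[[0,0,0,0,0,0],[0,0,0,0,0,0],[0,0,0,0,0,0]]' - 30 | grep -E 'tcp|contact|width'
python3 - <<'E'
from piv import *
log();g,M=gp(); print('grasp',g.round(4),((g[:2]-S0)@ex[:2]).round(3),'tilt',np.degrees(np.arcsin(-M[2,2])));h=20
q=get_state()['joints']
for b,z,t in((0,.055,22),(-.05,.055,27),(-.1,.055,32),(-.1,.055,36)):
    P=g+b*u(h);P[2]=z;p=P+.0188*zd(h,t); tgt(p,zd(h,t),u(h+90)); k=ik(p,mat(zd(h,t),u(h+90)),[q]); print([(a.round(0).tolist(),links(a)) for a in k])
E
```

```text
tcp_pos: [0.6624, 0.1268, 0.0183]
contact_force: [-1.3, -0.2, 1.0]
gripper_width: 0.064
tcp_pos: [0.6624, 0.1268, 0.0184]
contact_force: [-0.9, 0.6, 1.0]
gripper_width: 0.0638
{'time_s': 18.15, 'joints': [-23.3524, 44.6096, -43.7705, -136.2038, -66.8392, 89.0606], 'tcp_pos': [0.6624, 0.1268, 0.0184], 'eef_rot': [-179.3322, 68.0115, -159.3002], 'contact_force': [-0.9483, 0.605, 0.9683], 'gripper_width': 0.0638}
grasp [0.646  0.1209 0.0254] 0.022 tilt 21.986941030322228
d [-0.0274, -0.0001, -0.0111] w [-0.0, 0.0, 0.3] rows 1.0
[([-23.0, 39.0, -43.0, -135.0, -62.0, 84.0], [[0.348, -0.146, 0.667], [0.405, -0.17, 0.208], [0.333, 0.007, 0.19]])]
d [-0.0071, -0.0, -0.0575] w [-0.0, 5.0, 0.3] rows 2.0
[([-25.0, 33.0, -46.0, -130.0, -56.0, 81.0], [[0.299, -0.143, 0.701], [0.376, -0.179, 0.245], [0.298, -0.006, 0.218]])]
d [0.0133, 0.0, -0.1041] w [-0.0, 10.0, 0.3] rows 3.0
[([-27.0, 27.0, -47.0, -123.0, -48.0, 75.0], [[0.243, -0.125, 0.735], [0.354, -0.182, 0.289], [0.266, -0.018, 0.245]])]
d [0.0146, 0.0, -0.1044] w [-0.1, 14.0, 0.3] rows 3.0
[([-22.0, 22.0, -44.0, -119.0, -38.0, 63.0], [[0.207, -0.084, 0.757], [0.385, -0.157, 0.336], [0.279, -0.013, 0.266]])]
```

```bash
D="python3 drive.py"
$D '[[-0.014,0,-0.006,0,0,0],[-0.027,0,-0.011,0,0,0],[-0.02,0,-0.03,0,1.5,0],[-0.007,0,-0.057,0,5,0],[0,0,-0.075,0,7,0],[0.006,0,-0.09,0,8.5,0],[0.0133,0,-0.104,0,10,0.3],[0.0133,0,-0.104,0,10,0.3],[0.0133,0,-0.104,0,10,0.3],[0.0133,0,-0.104,0,10,0.3]]' | grep -E 'tcp|contact|width'
python3 - <<'E'
from piv import *
log();g,M=gp(); print('grasp',g.round(4),((g[:2]-S0)@ex[:2]).round(3),'tilt',np.degrees(np.arcsin(-M[2,2])));h=20
q=get_state()['joints']
for b,z,t in((0,.033,32),(-.006,.022,32)):
    P=g+b*u(h);P[2]=z;p=P+.0188*zd(h,t); tgt(p,zd(h,t),u(h+90))
E
```

```text
tcp_pos: [0.5677, 0.0918, 0.0449]
contact_force: [0.3, 0.2, -2.3]
gripper_width: 0.0637
{'time_s': 18.9833, 'joints': [-27.2018, 27.0574, -47.33, -123.6434, -48.2861, 74.6853], 'tcp_pos': [0.5677, 0.0918, 0.0449], 'eef_rot': [-179.9994, 58.0245, -160.0965], 'contact_force': [0.3381, 0.2103, -2.3301], 'gripper_width': 0.0637}
grasp [0.5527 0.0864 0.0548] -0.078 tilt 31.975509332858326
d [0.0185, 0.0, 0.0116] w [-0.1, 0.0, -0.1] rows 1.0
d [0.0311, 0.0, 0.0123] w [-0.1, 0.0, -0.1] rows 1.0
```

```bash
python3 - <<'E'
from piv import *
g,M=gp();h=20
q=get_state()['joints']
for lat,b,z,t in((-.065,0,.055,32),(-.065,0,.055,36),(-.065,-.006,.0215,32),(-.065,-.006,.0215,36)):
    P=g+b*u(h)+lat*u(h+90);P[2]=z;p=P+.0188*zd(h,t); k=ik(p,mat(zd(h,t),u(h+90)),[q]); print([(a.round(0).tolist(),links(a)) for a in k])
E
```

```text
[([-30.0, 26.0, -40.0, -113.0, -45.0, 64.0], [[0.227, -0.131, 0.74], [0.39, -0.225, 0.317], [0.289, -0.079, 0.245]])]
[([-25.0, 22.0, -37.0, -108.0, -37.0, 53.0], [[0.202, -0.094, 0.757], [0.418, -0.195, 0.36], [0.302, -0.074, 0.266]])]
[([-33.0, 33.0, -42.0, -117.0, -50.0, 75.0], [[0.273, -0.18, 0.703], [0.372, -0.245, 0.255], [0.283, -0.081, 0.212]])]
[([-29.0, 28.0, -40.0, -114.0, -42.0, 65.0], [[0.25, -0.139, 0.728], [0.4, -0.223, 0.298], [0.296, -0.076, 0.233]])]
```

```bash
D="python3 drive.py"
$D '[[0,-0.015,0,0,0,0],[0,-0.03,0,0,0,0],[0,-0.045,0,0,0,0],[0,-0.065,0,0,0,0],[0,-0.065,0,0,0,0],[0.009,-0.065,0.006,0,0,0],[0.0185,-0.065,0.0116,0,0,0],[0.0185,-0.065,0.0116,0,0,0],[0.0185,-0.065,0.0116,0,0,0]]' | grep -E 'tcp|contact|width'
$D '[[0.002,0,0,0,0,0],[0.004,0,0,0,0,0],[0.006,0,0,0,0,0],[0.008,0,0.0005,0,0,0],[0.0105,0,0.0005,0,0,0],[0.0125,0,0.0007,0,0,0],[0.0135,0,0.0007,0,0,0],[0.0135,0,0.0007,0,0,0]]' - 8 | grep -E 'tcp|contact|width'
python3 - <<'E'
from piv import *
log();g,M=gp(); print('grasp',g.round(4),'tilt',np.degrees(np.arcsin(-M[2,2])))
f,W,T=cap('scene'); cv2.imwrite('pics/s7.png',cv2.resize(f[150:300,220:420,::-1],None,fx=4,fy=4))
E
```

```text
tcp_pos: [0.5892, 0.031, 0.0217]
contact_force: [-0.5, 0.2, -2.6]
gripper_width: 0.064
tcp_pos: [0.5831, 0.0286, 0.0109]
contact_force: [0.1, 0.4, 1.8]
gripper_width: 0.064
{'time_s': 20.4, 'joints': [-33.6218, 33.128, -42.4825, -117.5627, -50.3132, 74.873], 'tcp_pos': [0.5831, 0.0286, 0.0109], 'eef_rot': [179.891, 57.99, -160.1854], 'contact_force': [0.1456, 0.4022, 1.8037], 'gripper_width': 0.064}
grasp [0.5681 0.0232 0.0209] tilt 32.00992701676402
```

View pics/s7.png

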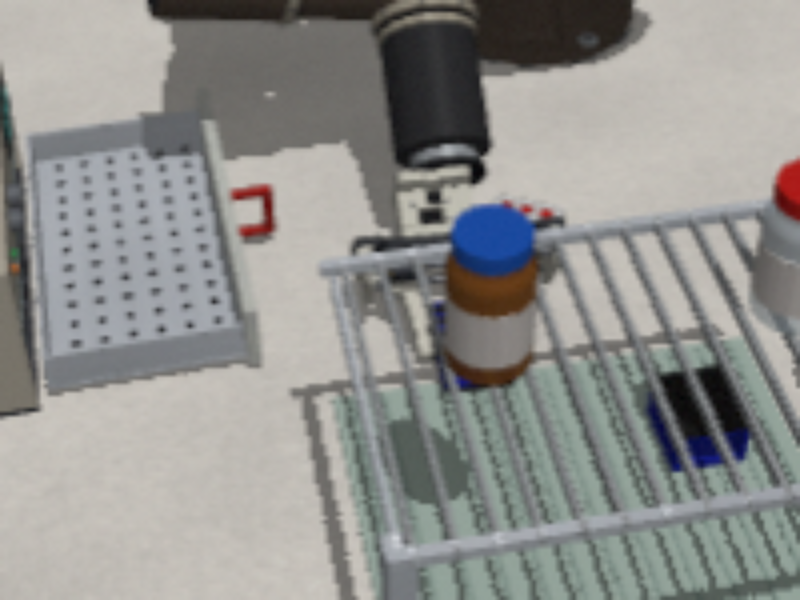

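Rack B stands upright on the bench in front of the shelf, partly hidden by the gripper at crop (450,340). The open drawer at (140,240) and rack A at (700,415) are unchanged. I'll release B and go for rack A.

```bash
D="python3 drive.py"
$D '[[0,0,0,0,0,0],[0,0,0,0,0,0],[0,0,0,0,0,0],[0,0,0,0,0,0]]' 0.084 | grep -E 'width'
$D '[[0,0,-0.02,0,0,0],[0,0,-0.04,0,0,0],[0,0,-0.06,0,0,0],[0,0,-0.08,0,0,0],[0,0,-0.1,0,0,0],[0,0,-0.1,0,0,0],[0,0,-0.1,0,0,0]]' | grep -E 'tcp|contact|width'
python3 racks.py
python3 - <<'E'
from piv import *
log();h=22.5;q=get_state()['joints']
for x,z,t in((.037-.075,.12,32),(.037-.06,.0275+.06*np.tan(np.radians(20)),20)):
    P=sp(x,.1075,z);p=P+.0188*zd(h,t); tgt(p,zd(h,t),u(h+90)); k=ik(p,mat(zd(h,t),u(h+90)),[q]); print([(a.round(0).tolist(),links(a)) for a in k])
    for a in k: q=a
E
```

```text
gripper_width: 0.0826
tcp_pos: [0.5036, -0.0007, 0.0651]
contact_force: [0.0, 0.4, 0.1]
gripper_width: 0.0839
scene 214 shelf-frame c [ 56.3 110. ] size [57.4 74.3] ang 88.6 z 0.0501 ptl [[22.0, 83.0], [92.0, 136.0]]
top 293 shelf-frame c [ 55.5 106.2] size [65.6 71.7] ang 89.9 z 0.0493 ptl [[21.0, 74.0], [89.0, 138.0]]
top 388 shelf-frame c [-70.6 -59.7] size [63.6 70.1] ang 87.3 z 0.0483 ptl [[-104.0, -91.0], [-38.0, -30.0]]
{'time_s': 21.4667, 'joints': [-39.6649, 20.091, -45.8054, -103.5321, -48.7782, 62.0964], 'tcp_pos': [0.504, -0.0005, 0.0642], 'eef_rot': [-179.9883, 58.0187, -160.0936], 'contact_force': [1.0963, 0.9635, -0.3045], 'gripper_width': 0.0839}
d [-0.1058, 0.1684, 0.0829] w [-2.2, 0.0, -1.4] rows 6.0
[([-9.0, 13.0, -45.0, -128.0, -33.0, 60.0], [[0.137, -0.021, 0.784], [0.379, -0.057, 0.391], [0.269, 0.078, 0.31]])]
d [-0.0577, 0.1691, 0.1326] w [-2.3, -12.0, -1.1] rows 6.0
[([-19.0, 50.0, -56.0, -141.0, -83.0, 101.0], [[0.439, -0.15, 0.582], [0.313, -0.107, 0.138], [0.253, 0.071, 0.172]])]
```

```bash
D="python3 drive.py"
$D '[[-0.04,0,0,0,0,0],[-0.08,0.01,0.01,0,0,0],[-0.106,0.04,0.03,0,0,0],[-0.106,0.08,0.045,-1,0,-0.7],[-0.106,0.12,0.06,-1,0,-0.7],[-0.106,0.168,0.083,-2.2,0,-1.4],[-0.106,0.168,0.083,-2.2,0,-1.4],[-0.106,0.168,0.083,-2.2,0,-1.4],[-0.106,0.168,0.083,-2.2,0,-1.4],[-0.106,0.168,0.083,-2.2,0,-1.4]]' 0.078 | grep -E 'tcp|contact|width'
python3 - <<'E'
from piv import *
log();h=22.5;q=get_state()['joints']
for x,z,t in((.037-.06,.0275+.06*np.tan(np.radians(20)),20),):
    P=sp(x,.1075,z);p=P+.0188*zd(h,t); tgt(p,zd(h,t),u(h+90))
    k=ik(p,mat(zd(h,t),u(h+90)),[[-19,50,-56,-141,-83,101]])[0]; path(k,3)
E
```

```text
tcp_pos: [0.565, 0.201, 0.1091]
contact_force: [-0.4, -0.0, -0.3]
gripper_width: 0.0777
{'time_s': 22.3, 'joints': [-8.4703, 13.3929, -44.717, -127.4657, -33.4434, 60.2681], 'tcp_pos': [0.565, 0.201, 0.1091], 'eef_rot': [179.8989, 57.9011, -157.501], 'contact_force': [-0.4191, -0.0069, -0.2555], 'gripper_width': 0.0777}
d [0.047, -0.0004, 0.0497] w [0.1, -12.1, -0.0] rows 2.0
tcp [0.565 0.201 0.109] z [ 0.78  0.33 -0.53] [[0.138, -0.021, 0.784], [0.38, -0.057, 0.39], [0.269, 0.078, 0.31]]
1 d [0.025, 0.029, 0.027] w [-5.1, -3.2, -0.1] rows 2.1 tcp [0.562 0.232 0.074] z [ 0.77  0.42 -0.48] [[0.256, -0.054, 0.741], [0.378, -0.08, 0.294], [0.271, 0.074, 0.256]]
2 d [0.012, -0.002, 0.015] w [0.1, -4.8, 0.2] rows 2.1 tcp [0.569 0.234 0.056] z [ 0.81  0.43 -0.41] [[0.358, -0.099, 0.672], [0.354, -0.098, 0.209], [0.264, 0.072, 0.21]]
3 d [0.011, -0.03, 0.003] w [5.1, -4.1, -0.8] rows 2.1 tcp [0.581 0.207 0.043] z [ 0.87  0.36 -0.34] [[0.439, -0.15, 0.582], [0.313, -0.107, 0.138], [0.253, 0.071, 0.172]]
```

Joint motion is large here, so I'll use slow straight rows and plenty of them.

```bash
D="python3 drive.py"
$D '[[0.006,0,0.006,0,-1.5,0],[0.012,0,0.012,0,-3,0],[0.018,0,0.018,0,-4.5,0],[0.024,0,0.025,0,-6,0],[0.029,0,0.031,0,-7.5,0],[0.035,0,0.037,0,-9,0],[0.041,0,0.043,0,-10.5,0],[0.047,0,0.05,0,-12,0],[0.047,0,0.05,0,-12,0],[0.047,0,0.05,0,-12,0],[0.047,0,0.05,0,-12,0]]' | grep -E 'tcp|contact|width'
python3 racks.py
python3 - <<'E'
from piv import *
log();h=22.5
P=sp(.037,.1075,.0275);p=P+.0188*zd(h,20); tgt(p-.02*zd(h,20),zd(h,20),u(h+90)); tgt(p,zd(h,20),u(h+90))
E
```

```text
tcp_pos: [0.5815, 0.2072, 0.0443]
contact_force: [0.4, -0.3, 0.0]
gripper_width: 0.0782
scene 214 shelf-frame c [ 56.9 109.8] size [78.4 55.3] ang 0.5 z 0.0499 ptl [[22.0, 83.0], [92.0, 136.0]]
top 298 shelf-frame c [ 33.1 101.1] size [124.3  76.4] ang 13.3 z 0.0496 ptl [[-7.0, 65.0], [89.0, 138.0]]
top 259 shelf-frame c [-68.6 -59.8] size [63.7 66. ] ang 87.9 z 0.0487 ptl [[-91.0, -91.0], [-39.0, -30.0]]
{'time_s': 23.3167, 'joints': [-18.8731, 49.7636, -56.1194, -141.1533, -82.3466, 100.6712], 'tcp_pos': [0.5819, 0.2073, 0.0461], 'eef_rot': [-179.5663, 70.1626, -157.0461], 'contact_force': [0.0188, -0.9626, -0.1846], 'gripper_width': 0.0779}
d [0.0035, 0.0004, 0.0441] w [-0.0, 0.2, 0.2] rows 2.0
d [0.0035, 0.0004, 0.0641] w [-0.0, 0.2, 0.2] rows 2.0
```

```bash
D="python3 drive.py"
$D '[[0.0015,0,0.01,0,0,0],[0.002,0,0.02,0,0,0],[0.002,0,0.03,0,0,0],[0.002,0,0.04,0,0,0],[0.002,0,0.05,0,0,0],[0.002,0,0.06,0,0,0],[0.002,0,0.064,0,0,0],[0.002,0,0.064,0,0,0],[0.002,0,0.064,0,0,0]]' | grep -E 'tcp|contact|width'
$D '[[0,0,0,0,0,0],[0,0,0,0,0,0],[0,0,0,0,0,0],[0,0,0,0,0,0],[0,0,0,0,0,0],[0,0,0,0,0,0],[0,0,0,0,0,0]]' 0.05 30 | grep -E 'tcp|contact|width|force'
python3 - <<'E'
from piv import *
log();h=22.5
g,M=gp();print('grasp',g.round(4))
for z,t in((.065,20),(.121,4)):
    P=g*1;P[2]=z;p=P+.0188*zd(h,t); tgt(p,zd(h,t),u(h+90))
    print([(a.round(0).tolist(),links(a)) for a in ik(p,mat(zd(h,t),u(h+90)),[get_state()['joints']])])
E
```

```text
tcp_pos: [0.6359, 0.2308, 0.0198]
contact_force: [0.1, -0.1, -0.1]
gripper_width: 0.0778
tcp_pos: [0.6361, 0.2302, 0.0198]
contact_force: [0.2, -0.0, -1.6]
gripper_width: 0.0642
gripper_force: 29.9
{'time_s': 24.65, 'joints': [-12.6865, 49.2931, -49.4974, -146.2528, -77.2145, 95.1685], 'tcp_pos': [0.6361, 0.2302, 0.0198], 'eef_rot': [179.9556, 69.9634, -157.5179], 'contact_force': [0.2385, -0.0462, -1.5751], 'gripper_width': 0.0642}
grasp [0.6198 0.2234 0.0262]
d [-0.0365, 0.0, -0.0133] w [0.0, -0.0, -0.0] rows 1.0
[([-12.0, 42.0, -50.0, -145.0, -71.0, 91.0], [[0.39, -0.085, 0.649], [0.381, -0.083, 0.186], [0.308, 0.094, 0.188]])]
d [-0.0943, 0.0, -0.0332] w [0.0, -16.0, -0.0] rows 3.0
[([-14.0, 51.0, -51.0, -143.0, -96.0, 97.0], [[0.456, -0.114, 0.575], [0.36, -0.09, 0.122], [0.289, 0.086, 0.146]])]
```

```bash
D="python3 drive.py"
$D '[[-0.012,0,-0.004,0,0,0],[-0.024,0,-0.01,0,0,0],[-0.032,0,-0.025,0,0,0],[-0.03,0,-0.032,0,0,0],[-0.03,0,-0.032,0,0,0]]' | grep -E 'tcp|contact|width'
python3 - <<'E'
from piv import *
h=22.5
g,M=gp();print('grasp',g.round(4),((g[:2]-S0)@ex[:2]).round(3))
P=sp(.016,.107,.121);p=P+.0188*zd(h,4); tgt(p,zd(h,4),u(h+90))
for n in('top','scene'):
    f,W,T=cap(n); x=(W[...,:2]-S0)@ex[:2];y=(W[...,:2]-S0)@ey[:2];m=(W[...,2]>.11)&(W[...,2]<.152)&(y>.15)&(y<.33)&(abs(x)<.2); print(n,m.sum(),np.percentile(x[m],[3,97]),np.percentile(y[m],[3,97]))
E
```

```text
tcp_pos: [0.6168, 0.2225, 0.0595]
contact_force: [0.2, -0.1, -2.7]
gripper_width: 0.0637
grasp [0.6005 0.2157 0.0659] 0.016
d [-0.0569, -0.0008, -0.0196] w [0.0, -16.0, 0.0] rows 3.0
top 291 [-0.06129785  0.0477733 ] [0.15233095 0.26072564]
scene 156 [-0.05548466  0.05322144] [0.1517734  0.26604978]
```

```bash
D="python3 drive.py"
$D '[[-0.015,0,-0.005,0,-4,0],[-0.03,0,-0.01,0,-8,0],[-0.045,0,-0.015,0,-12,0],[-0.057,0,-0.0196,0,-16,0],[-0.057,0,-0.0196,0,-16,0],[-0.057,0,-0.0196,0,-16,0],[-0.057,0,-0.0196,0,-16,0],[-0.057,0,-0.0196,0,-16,0]]' | grep -E 'tcp|rot|contact|width'
python3 - <<'E'
from piv import *
for n in('top','scene'):
    f,W,T=cap(n);f=f.astype(int); x=(W[...,:2]-S0)@ex[:2];y=(W[...,:2]-S0)@ey[:2];m=(W[...,2]>.13)&(W[...,2]<.2)&(y>.19)&(y<.33)&(abs(x)<.2)&(f[...,0]>1.8*f[...,1]); print(n,m.sum(),np.percentile(x[m],[3,50,97]),np.percentile(y[m],[3,50,97]))
E
```

```text
tcp_pos: [0.6191, 0.2232, 0.1192]
eef_rot: [-179.7, 85.9, -157.2]
contact_force: [0.5, -0.1, -2.5]
gripper_width: 0.0638
top 55 [0.02867437 0.03813769 0.04774262] [0.242576   0.25210595 0.26386292]
scene 52 [0.03314663 0.04576211 0.05465696] [0.24578878 0.25416503 0.26544441]
```

```bash
D="python3 drive.py"
for i in 1 2 3; do $D '[[0,0,0,0,0,7],[0,0,0,0,0,14],[0,0,0,0,0,21],[0,0,0,0,0,28],[0,0,0,0,0,35],[0,0,0,0,0,42],[0,0,0,0,0,49],[0,0,0,0,0,56],[0,0,0,0,0,60],[0,0,0,0,0,60],[0,0,0,0,0,60]]' | grep -E 'tcp|contact|width'; done
python3 - <<'E'
from piv import *
log(); h=22.5
g,M=gp();print('grasp',g.round(4),((g[:2]-S0)@ex[:2]).round(3),'tilt',np.degrees(np.arcsin(-M[2,2])))
P=sp(.050,.107,.07);p=P+.0188*zd(h,22); tgt(p,zd(h,22),-u(h+90)); print([q.round(0) for q in ik(p,mat(zd(h,22),-u(h+90)),[get_state()['joints']])])
E
```

```text
tcp_pos: [0.6191, 0.2231, 0.12]
contact_force: [-0.3, 0.2, -3.2]
gripper_width: 0.0644
tcp_pos: [0.619, 0.2231, 0.1196]
contact_force: [-0.1, 0.2, -1.8]
gripper_width: 0.064
tcp_pos: [0.619, 0.2231, 0.1195]
contact_force: [0.0, 0.4, -2.3]
gripper_width: 0.0635
{'time_s': 28.6833, 'joints': [-15.8494, 53.3129, -52.7199, -141.2168, -98.5647, -79.7143], 'tcp_pos': [0.619, 0.2231, 0.1195], 'eef_rot': [175.7318, -85.9887, 26.8114], 'contact_force': [0.0057, 0.3673, -2.2886], 'gripper_width': 0.0635}
grasp [0.6017 0.2159 0.1208] 0.017 tilt 4.000138360263958
d [-0.0542, 0.0003, 0.0354] w [0.0, -18.0, 0.3] rows 3.0
[array([ -11.,   37.,  -47., -146.,  -64.,  -93.])]
```

```bash
D="python3 drive.py"
$D '[[-0.02,0,0.03,0,-5,0],[-0.04,0,0.035,0,-12,0],[-0.054,0,0.035,0,-18,0.3],[-0.054,0,0.035,0,-18,0.3],[-0.054,0,0.035,0,-18,0.3],[-0.054,0,0.035,0,-18,0.3],[-0.054,0,0.035,0,-18,0.3],[-0.054,0,0.035,0,-18,0.3]]' | grep -E 'tcp|contact|width'
python3 - <<'E'
from piv import *
g,M=gp(); print('grasp',g.round(4),((g[:2]-S0)@ex[:2]).round(3),'tilt',np.degrees(np.arcsin(-M[2,2])))
h=22.5
for b,z in((0,.058),(-.010,.051),(-.022,.040),(-.030,.0275)):
    P=g+b*u(h);P[2]=z; tgt(P+.0188*zd(h,22),zd(h,22),-u(h+90))
E
```

```text
tcp_pos: [0.6472, 0.235, 0.0621]
contact_force: [0.2, -0.7, -1.6]
gripper_width: 0.0638
grasp [0.6311 0.2283 0.0691] 0.049 tilt 22.052493660555236
d [-0.0103, 0.0001, 0.0042] w [-0.1, 0.1, -0.3] rows 1.0
d [-0.0205, 0.0001, -0.0025] w [-0.1, 0.1, -0.3] rows 1.0
d [-0.0352, 0.0002, -0.0095] w [-0.1, 0.1, -0.3] rows 1.0
d [-0.0498, 0.0003, -0.0122] w [-0.1, 0.1, -0.3] rows 2.0
```

```bash
D="python3 drive.py"
$D '[[-0.005,0,0.002,0,0,0],[-0.01,0,0.004,0,0,0],[-0.014,0,0.002,0,0,0],[-0.0175,0,-0.0005,0,0,0],[-0.0205,0,-0.0025,0,0,0],[-0.024,0,-0.0045,0,0,0],[-0.0275,0,-0.006,0,0,0],[-0.031,0,-0.0078,0,0,0],[-0.0352,0,-0.0095,0,0,0],[-0.0352,0,-0.0095,0,0,0]]' - 8 | grep -E 'tcp|contact|width'
$D '[[-0.004,0,-0.001,0,0,0],[-0.008,0,-0.0015,0,0,0],[-0.011,0,-0.002,0,0,0],[-0.0145,0,-0.0027,0,0,0],[-0.016,0,-0.0027,0,0,0],[-0.016,0,-0.0027,0,0,0],[-0.016,0,-0.0027,0,0,0]]'| grep -E 'tcp|contact|width'
python3 - <<'E'
from ik import *
from m import go
log()
for n,f,W,T in go():
    q=W[...,:2]-S0; sx=q@ex[:2]; sy=q@ey[:2]; z=W[...,2]; B=f[...,2]
    m=(B>1.6*f[...,0])&(B>1.6*f[...,1])&(B>50)&(z>.03)&(z<.1)&(sx>-.03)&(sx<.15)&(abs(sy-.107)<.06)
    if m.sum()>10:
        c=np.linalg.lstsq(np.c_[sx[m],sy[m],np.ones(m.sum())],z[m],rcond=None)[0]
        print(n,m.sum(),'slope',c.round(3),'x',np.percentile(sx[m],[3,97]).round(3),'y',np.percentile(sy[m],[3,97]).round(3),'z',np.percentile(z[m],[5,50,95]).round(3))
E
```

```text
tcp_pos: [0.6265, 0.2266, 0.0331]
contact_force: [-1.3, -1.3, 2.5]
gripper_width: 0.0637
tcp_pos: [0.6191, 0.2236, 0.0194]
contact_force: [0.5, 0.8, -1.3]
gripper_width: 0.064
{'time_s': 30.7667, 'joints': [-13.924, 47.8541, -51.1236, -145.2282, -75.198, -84.85], 'tcp_pos': [0.6191, 0.2236, 0.0194], 'eef_rot': [-179.1084, -67.8937, 21.6349], 'contact_force': [0.4644, 0.8332, -1.295], 'gripper_width': 0.064}
scene 104 slope [-0.094 -0.004  0.054] x [0.007 0.074] y [0.077 0.137] z [0.033 0.05  0.054]
top 36 slope [-0.001 -0.003  0.049] x [0.003 0.068] y [0.074 0.136] z [0.043 0.049 0.054]
```

```bash
D="python3 drive.py"
$D '[[-0.001,0,0,0,0,0],[-0.002,0,0,0,0,0],[-0.002,0,0,0,0,0]]' | grep -E 'tcp|contact|width'
$D '[[0,0,0,0,0,0],[0,0,0,0,0,0],[0,0,0,0,0,0]]' - 30 | grep -E 'tcp|contact|width'
python3 - <<'E'
from piv import *
g,M=gp(); print('grasp',g.round(4),((g[:2]-S0)@ex[:2]).round(3),'tilt',np.degrees(np.arcsin(-M[2,2])));h=22.5
q=get_state()['joints']
for x,y,z,t in((.018,.107,.055,22),(-.03,.095,.055,27),(-.07,.075,.055,32),(-.07,.075,.035,32),(-.076,.075,.0235,32)):
    P=sp(x,y,z);p=P+.0188*zd(h,t); tgt(p,zd(h,t),-u(h+90)); k=ik(p,mat(zd(h,t),-u(h+90)),[q]); print([(a.round(0).tolist(),links(a)) for a in k])
E
```

```text
tcp_pos: [0.6189, 0.2235, 0.0187]
contact_force: [-0.7, 0.1, 1.5]
gripper_width: 0.0642
tcp_pos: [0.6189, 0.2234, 0.0187]
contact_force: [-0.3, 1.1, 2.0]
gripper_width: 0.0634
grasp [0.6028 0.2167 0.0257] 0.018 tilt 21.95566076911041
d [0.027, 0.0008, -0.0114] w [-0.1, -0.0, -0.3] rows 1.0
[([-14.0, 42.0, -51.0, -144.0, -70.0, -88.0], [[0.39, -0.096, 0.646], [0.366, -0.09, 0.184], [0.295, 0.088, 0.19]])]
d [0.0074, 0.0128, -0.056] w [-0.1, -5.0, -0.3] rows 2.0
[([-18.0, 37.0, -53.0, -139.0, -63.0, -90.0], [[0.34, -0.113, 0.682], [0.341, -0.113, 0.218], [0.267, 0.064, 0.218]])]
d [-0.009, 0.0328, -0.0933] w [-0.1, -10.0, -0.3] rows 3.0
[([-22.0, 29.0, -52.0, -131.0, -52.0, -98.0], [[0.269, -0.107, 0.726], [0.338, -0.134, 0.268], [0.252, 0.036, 0.245]])]
d [-0.0276, 0.0329, -0.0858] w [-0.1, -10.0, -0.3] rows 3.0
[([-23.0, 35.0, -54.0, -134.0, -57.0, -91.0], [[0.316, -0.135, 0.693], [0.328, -0.14, 0.229], [0.252, 0.036, 0.225]])]
d [-0.0405, 0.033, -0.0871] w [-0.1, -10.0, -0.3] rows 3.0
[([-25.0, 39.0, -55.0, -134.0, -61.0, -87.0], [[0.342, -0.158, 0.667], [0.315, -0.145, 0.205], [0.247, 0.034, 0.214]])]
```

```bash
D="python3 drive.py"
$D '[[0.014,0,-0.006,0,0,0],[0.027,0,-0.011,0,0,0],[0.02,0.005,-0.026,0,-1.5,0],[0.012,0.009,-0.04,0,-3,0],[0.0074,0.013,-0.056,0,-5,0],[0,0.02,-0.075,0,-7.5,0],[-0.009,0.033,-0.093,0,-10,0],[-0.009,0.033,-0.093,0,-10,0],[-0.009,0.033,-0.093,0,-10,0],[-0.018,0.033,-0.09,0,-10,0],[-0.0276,0.033,-0.0858,0,-10,0],[-0.0276,0.033,-0.0858,0,-10,0]]' | grep -E 'tcp|contact|width'
$D '[[-0.002,0,0,0,0,0],[-0.004,0,0,0,0,0],[-0.007,0,-0.0005,0,0,0],[-0.01,0,-0.001,0,0,0],[-0.013,0,-0.0013,0,0,0],[-0.015,0,-0.0013,0,0,0],[-0.015,0,-0.0013,0,0,0]]' - 8 | grep -E 'tcp|contact|width'
python3 - <<'E'
from piv import *
log();g,M=gp(); print('grasp',g.round(4),((g[:2]-S0)@ex[:2]).round(3),'tilt',np.degrees(np.arcsin(-M[2,2])))
E
```

```text
tcp_pos: [0.5487, 0.1586, 0.0231]
contact_force: [2.1, 0.4, 1.8]
gripper_width: 0.0637
tcp_pos: [0.5396, 0.155, 0.0124]
contact_force: [-0.4, -1.0, 3.2]
gripper_width: 0.0641
{'time_s': 32.95, 'joints': [-25.4044, 39.3794, -55.2314, -133.9187, -61.1201, -86.4937], 'tcp_pos': [0.5396, 0.155, 0.0124], 'eef_rot': [-179.3449, -57.9762, 21.8902], 'contact_force': [-0.3508, -0.986, 3.2106], 'gripper_width': 0.0641}
grasp [0.5249 0.1489 0.0223] -0.079 tilt 32.02143255954796
```

```bash
D="python3 drive.py"
$D '[[0,0,0,0,0,0],[0,0,0,0,0,0],[0,0,0,0,0,0],[0,0,0,0,0,0]]' 0.084 | grep -E 'width'
$D '[[0,0,-0.02,0,0,0],[0,0,-0.04,0,0,0],[0,0,-0.06,0,0,0],[0.02,0,-0.08,0,0,0],[0.05,0,-0.08,0,-3,0],[0.08,0,-0.08,0,-6,0],[0.08,0,-0.08,0,-6,0],[0.08,0,-0.08,0,-6,0],[0.08,0,-0.08,0,-6,0]]' | grep -E 'tcp|contact|width'
python3 racks.py | grep -v xx
python3 - <<'E'
from path import *
log(); q=np.array(get_state()['joints']); print(q.round(0))
for sg in(1,-1):
    k=ik(np.array([.5416,.1557,.2]),mat([0,0,-1],sg*u(112)),[[20,10,-10,0,-70,-100],[20,10,-10,0,-70,100]])
    for a in k: print(sg,a.round(0))
V=[q,np.array([-16,2,-34,-89,-58,-120.]),np.array([-5,0,-30,-55,-60,-125.]),np.array([10,0,-25,-25,-60,-100.])]
k=ik(np.array([.5416,.1557,.2]),mat([0,0,-1],-u(112)),[[20,10,-10,0,-70,-100]])
V.append(k[0])
for a,b in zip(V,V[1:]):
    n=int(np.ceil(np.abs(b-a).max()/38))
    for i in range(1,n+1):
        A=a+(b-a)*(i-1)/n;B=a+(b-a)*i/n;xp,Mp=F(A);x,M=F(B);d=Mp.inv().apply(x-xp);w=(Mp.inv()*M).as_rotvec(degrees=True)
        print('d',d.round(3).tolist(),'w',w.round(1).tolist(),'rows',round(max(np.linalg.norm(d)/.0417,np.linalg.norm(w)/7.16,np.abs(B-A).max()/7.9),1),'tcp',x.round(2),M.as_matrix()[:,2].round(2),B.round(0))
E
```

```text
gripper_width: 0.0819
tcp_pos: [0.5003, 0.1477, 0.0994]
contact_force: [-2.0, -0.2, -1.8]
gripper_width: 0.084
scene 98 shelf-frame c [-61.  77.] size [67.3 54.3] ang 1.8 z 0.0499 ptl [[-94.0, 51.0], [-28.0, 103.0]]
top 384 shelf-frame c [-39.5 -69. ] size [64.2 70.3] ang 89.0 z 0.0497 ptl [[-73.0, -100.0], [-8.0, -40.0]]
top 396 shelf-frame c [-62.6  72.9] size [61.8 69.8] ang 89.7 z 0.0484 ptl [[-96.0, 43.0], [-31.0, 103.0]]
{'time_s': 34.1333, 'joints': [-1.5277, 3.7103, -41.627, -100.5185, -20.2186, -152.8862], 'tcp_pos': [0.5012, 0.1502, 0.1013], 'eef_rot': [-178.9889, -51.4514, 22.9289], 'contact_force': [-0.2907, 1.0493, 0.9337], 'gripper_width': 0.084}
[  -2.    4.  -42. -101.  -20. -153.]
1 [  36.   11.  -16.   -0.  -63. -104.]
-1 [ 36.  11. -16.  -0. -63.  76.]Traceback (most recent call last):
  File "<stdin>", line 8, in <module>
IndexError: list index out of range
```

```bash
cat > seg.py <<'E'
from path import *
def seg(V,step=38):
  for a,b in zip(V,V[1:]):
    n=int(np.ceil(np.abs(b-a).max()/step))
    for i in range(1,n+1):
        A=a+(b-a)*(i-1)/n;B=a+(b-a)*i/n;xp,Mp=F(A);x,M=F(B);d=Mp.inv().apply(x-xp);w=(Mp.inv()*M).as_rotvec(degrees=True)
        print('d',d.round(3).tolist(),'w',w.round(1).tolist(),'rows',round(max(np.linalg.norm(d)/.0417,np.linalg.norm(w)/7.16,np.abs(B-A).max()/7.9),1),'tcp',x.round(2),M.as_matrix()[:,2].round(2),B.round(0))
E
python3 - <<'E'
from seg import *
q=np.array(get_state()['joints'])
k=ik(np.array([.5416,.1557,.2]),mat([0,0,-1],u(112)),[[36,11,-16,0,-63,-104]])[0]
seg([q,k],26)
print()
seg([q,np.array([5,-5,-30,-70,-30,-140]),k],30)
E
```

```text
d [0.004, -0.061, -0.001] w [19.6, 1.7, -42.7] rows 6.6 tcp [0.48 0.21 0.11] [ 0.49  0.57 -0.66] [   8.    6.  -35.  -75.  -31. -141.]
d [0.005, -0.023, -0.007] w [19.4, 2.0, -41.6] rows 6.4 tcp [0.46 0.21 0.11] [ 0.19  0.59 -0.78] [  17.    7.  -29.  -50.  -42. -128.]
d [-0.023, 0.012, -0.032] w [19.9, 1.3, -39.5] rows 6.2 tcp [0.47 0.18 0.13] [-0.02  0.37 -0.93] [  27.    9.  -22.  -25.  -52. -116.]
d [-0.066, 0.017, -0.079] w [21.8, 0.3, -35.7] rows 5.8 tcp [0.54 0.16 0.2 ] [ 0.  0. -1.] [  36.   11.  -16.    0.  -63. -104.]

d [0.072, 0.002, -0.019] w [5.5, 6.2, -26.3] rows 3.9 tcp [0.53 0.16 0.17] [ 0.71  0.44 -0.55] [   2.   -1.  -36.  -85.  -25. -146.]
d [0.062, 0.034, -0.026] w [3.4, 4.5, -26.3] rows 3.8 tcp [0.55 0.16 0.24] [ 0.67  0.53 -0.52] [   5.   -5.  -30.  -70.  -30. -140.]
d [0.001, -0.064, 0.015] w [22.6, 5.1, -37.0] rows 6.1 tcp [0.51 0.19 0.2 ] [ 0.34  0.59 -0.73] [  15.    0.  -25.  -47.  -41. -128.]
d [-0.009, -0.026, 0.004] w [21.9, 6.2, -36.4] rows 6.0 tcp [0.5  0.18 0.17] [ 0.07  0.38 -0.92] [  26.    6.  -21.  -23.  -52. -116.]
d [-0.042, -0.001, -0.028] w [22.4, 6.2, -34.5] rows 5.8 tcp [0.54 0.16 0.2 ] [ 0.  0. -1.] [  36.   11.  -16.    0.  -63. -104.]
```

```bash
D="python3 drive.py"
$D '[[0.036,0,-0.01,2.7,3,-13],[0.072,0.002,-0.019,5.5,6.2,-26.3],[0.072,0.002,-0.019,5.5,6.2,-26.3],[0.072,0.002,-0.019,5.5,6.2,-26.3],[0.072,0.002,-0.019,5.5,6.2,-26.3],[0.072,0.002,-0.019,5.5,6.2,-26.3]]' >/dev/null
$D '[[0.062,0.034,-0.026,3.4,4.5,-26.3],[0.062,0.034,-0.026,3.4,4.5,-26.3],[0.062,0.034,-0.026,3.4,4.5,-26.3],[0.062,0.034,-0.026,3.4,4.5,-26.3],[0.062,0.034,-0.026,3.4,4.5,-26.3],[0.062,0.034,-0.026,3.4,4.5,-26.3]]' >/dev/null
$D '[[0.001,-0.064,0.015,22.6,5.1,-37],[0.001,-0.064,0.015,22.6,5.1,-37],[0.001,-0.064,0.015,22.6,5.1,-37],[0.001,-0.064,0.015,22.6,5.1,-37],[0.001,-0.064,0.015,22.6,5.1,-37],[0.001,-0.064,0.015,22.6,5.1,-37],[0.001,-0.064,0.015,22.6,5.1,-37]]' | grep -E 'tcp|contact'
$D '[[-0.009,-0.026,0.004,21.9,6.2,-36.4],[-0.009,-0.026,0.004,21.9,6.2,-36.4],[-0.009,-0.026,0.004,21.9,6.2,-36.4],[-0.009,-0.026,0.004,21.9,6.2,-36.4],[-0.009,-0.026,0.004,21.9,6.2,-36.4],[-0.009,-0.026,0.004,21.9,6.2,-36.4],[-0.009,-0.026,0.004,21.9,6.2,-36.4]]' | grep -E 'tcp|contact'
$D '[[-0.042,0,-0.028,22.4,6.2,-34.5],[-0.042,0,-0.028,22.4,6.2,-34.5],[-0.042,0,-0.028,22.4,6.2,-34.5],[-0.042,0,-0.028,22.4,6.2,-34.5],[-0.042,0,-0.028,22.4,6.2,-34.5],[-0.042,0,-0.028,22.4,6.2,-34.5],[-0.042,0,-0.028,22.4,6.2,-34.5]]' | grep -E 'tcp|contact'
python3 racks.py
python3 - <<'E'
from ik import *
log()
p=sp(-.0640,.073,.03); tgt(p+[0,0,.06],[0,0,-1],u(112.5)); print(p)
f,W,T=cap('top'); cv2.imwrite('pics/t8.png',cv2.resize(f[60:270,140:460,::-1],None,fx=2.5,fy=2.5))
E
```

```text
tcp_pos: [0.5126, 0.1886, 0.1923]
contact_force: [0.7, -0.1, -0.9]
tcp_pos: [0.5011, 0.1755, 0.1702]
contact_force: [0.2, 1.5, 0.1]
tcp_pos: [0.5384, 0.1554, 0.1936]
contact_force: [0.1, 0.5, -0.9]
scene 95 shelf-frame c [-58.9  76.1] size [66.5 55.3] ang 0.9 z 0.0501 ptl [[-90.0, 50.0], [-27.0, 103.0]]
top 342 shelf-frame c [-39.4 -69.3] size [63.4 69.8] ang 89.1 z 0.0498 ptl [[-73.0, -100.0], [-8.0, -40.0]]
top 83 shelf-frame c [-91.   73.8] size [26.8 56.2] ang 15.7 z 0.0465 ptl [[-97.0, 45.0], [-81.0, 102.0]]
{'time_s': 36.9833, 'joints': [35.7425, 11.5909, -15.9609, -0.5221, -63.0, -103.9319], 'tcp_pos': [0.5384, 0.1549, 0.1941], 'eef_rot': [179.6838, -0.648, -158.4269], 'contact_force': [-0.0235, -0.4892, 0.7802], 'gripper_width': 0.0839}
d [-0.0019, -0.003, 0.1041] w [0.3, -0.6, -0.9] rows 3.0
[0.53993582 0.15295147 0.03      ]
```

View pics/t8.png

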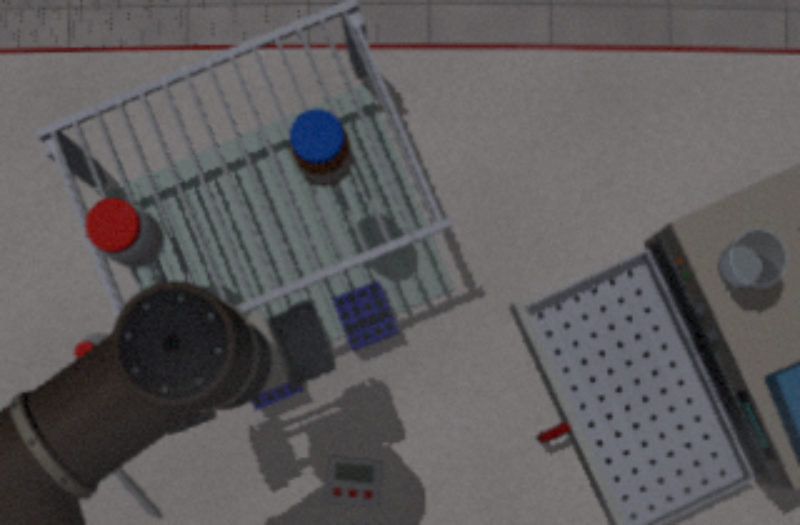

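The top view shows the tool above rack A. Rack B, knocked but still holes-up, is at (365,315) against the front of the shelf, and the open drawer is at (635,390). I'll pick A from above.

```bash
D="python3 drive.py"
$D '[[-0.002,-0.003,0.04,0.3,-0.6,-0.9],[-0.002,-0.003,0.08,0.3,-0.6,-0.9],[-0.002,-0.003,0.12,0.3,-0.6,-0.9],[-0.002,-0.003,0.15,0.3,-0.6,-0.9],[-0.002,-0.003,0.17,0.3,-0.6,-0.9],[-0.002,-0.003,0.182,0.3,-0.6,-0.9],[-0.002,-0.003,0.182,0.3,-0.6,-0.9],[-0.002,-0.003,0.182,0.3,-0.6,-0.9]]' | grep -E 'tcp|contact|width'
$D '[[0,0,0,0,0,0],[0,0,0,0,0,0],[0,0,0,0,0,0],[0,0,0,0,0,0],[0,0,0,0,0,0],[0,0,0,0,0,0],[0,0,0,0,0,0]]' 0.05 30 | grep -E 'tcp|contact|width|force'
$D '[[0,0,-0.02,0,0,0],[0,0,-0.05,0,0,0],[0,0,-0.09,0,0,0],[0,0,-0.12,0,0,0],[0,0,-0.12,0,0,0],[0,0,-0.12,0,0,0]]' | grep -E 'tcp|contact|width|force'
python3 - <<'E'
from ik import *
log()
from han import han
hc=H+u(D)*-.182; fl=hc+u(D)*.132; print('floor c',fl)
f,W,T=cap('top'); x=(W[...,:2]-fl[:2])@u(D)[:2]; y=(W[...,:2]-fl[:2])@u(24.3)[:2]; z=W[...,2]
m=(abs(x)<.15)&(abs(y)<.25)&(z>.045)&(z<.085); 
for lo,hi in((.045,.06),(.066,.082)):
    k=m&(z>lo)&(z<hi); print(lo,k.sum(),np.percentile(x[k],[2,98]).round(3),np.percentile(y[k],[2,98]).round(3))
k=(abs(x)<.15)&(abs(y)<.14)&(abs(z-.018)<.006); print('floor',k.sum(),np.percentile(x[k],[1,99]).round(3),z[k].mean())
for sg in(1,-1):
  for yy in(.08,-.08):
    p=fl+u(D)*-.012+u(24.3)*yy; p[2]=.15; tgt(p,[0,0,-1],sg*u(D)); print([a.round(0).tolist() for a in ik(p,mat([0,0,-1],sg*u(D)),[get_state()['joints'],[-16,16,0,0,-73,-40],[-16,16,0,0,-73,140]])])
E
```

```text
tcp_pos: [0.5404, 0.1513, 0.0132]
contact_force: [0.1, -0.2, 0.6]
gripper_width: 0.0843
tcp_pos: [0.5413, 0.1528, 0.0146]
contact_force: [-1.8, 0.8, 6.9]
gripper_width: 0.0636
gripper_force: 30.0
tcp_pos: [0.5412, 0.1533, 0.1355]
contact_force: [0.3, -0.4, -2.8]
gripper_width: 0.0639
gripper_force: 30.0
{'time_s': 38.7833, 'joints': [35.8444, 14.3267, -21.078, 0.1541, -54.3776, -103.1402], 'tcp_pos': [0.5412, 0.1533, 0.1355], 'eef_rot': [-179.9272, 0.2405, -157.2062], 'contact_force': [0.287, -0.3641, -2.8282], 'gripper_width': 0.0639}
scene 32 along [-0.1884 -0.1823 -0.1543] lat [-0.0021  0.0025  0.0066]
top 42 along [-0.1871 -0.17   -0.1509] lat [-0.0057 -0.0007  0.0038]
floor c [ 0.51642428 -0.31542984  0.        ]
0.045 390 [-0.099  0.093] [-0.166  0.162]
0.066 499 [-0.128 -0.086] [-0.168  0.163]
floor 4137 [-0.08   0.088] 0.017768911165613514
d [0.1226, -0.4081, -0.0166] w [-0.2, 0.2, 178.5] rows 25.0
[[-8.0, 21.0, -9.0, 0.0, -60.0, 122.0]]
d [0.2826, -0.4124, -0.0162] w [-0.2, 0.2, 178.5] rows 25.0
[[-17.0, 13.0, -21.0, 0.0, -56.0, 132.0]]
d [0.1226, -0.4081, -0.0166] w [-0.1, -0.1, -1.5] rows 11.0
[[-8.0, 21.0, -9.0, 0.0, -60.0, -58.0]]
d [0.2826, -0.4124, -0.0162] w [-0.1, -0.1, -1.5] rows 12.0
[[-17.0, 13.0, -21.0, 0.0, -56.0, -48.0]]
```

```bash
D="python3 drive.py"
$D '[[0.14,-0.204,0,0,0,-1.5],[0.14,-0.204,0,0,0,-1.5],[0.14,-0.204,0,0,0,-1.5],[0.14,-0.204,0,0,0,-1.5],[0.14,-0.204,0,0,0,-1.5],[0.14,-0.204,0,0,0,-1.5],[0.14,-0.204,0,0,0,-1.5],[0.14,-0.204,0,0,0,-1.5]]' | grep -E 'tcp|contact|width'
$D '[[0.1426,-0.2044,0,0,0,0],[0.1426,-0.2044,0,0,0,0],[0.1426,-0.2044,0,0,0,0],[0.1426,-0.2044,0,0,0,0],[0.1426,-0.2044,0,0,0,0],[0.1426,-0.2044,0,0,0,0],[0.1426,-0.2044,0,0,0,0],[0.1426,-0.2044,0,0,0,0],[0.1426,-0.2044,0,0,0,0]]' | grep -E 'tcp|contact|width'
python3 - <<'E'
from ik import *
log()
fl=np.array([.5164,-.3154,0]); p=fl+u(D)*-.016+u(24.3)*-.08; p[2]=.0335; tgt(p,[0,0,-1],-u(D))
E
```

```text
tcp_pos: [0.4889, -0.0917, 0.1326]
contact_force: [-0.3, -0.3, -1.5]
gripper_width: 0.0639
tcp_pos: [0.4445, -0.334, 0.1333]
contact_force: [0.2, 0.6, -2.1]
gripper_width: 0.0635
{'time_s': 40.35, 'joints': [-16.6814, 14.0253, -21.808, 0.107, -54.193, -49.1045], 'tcp_pos': [0.4445, -0.334, 0.1333], 'eef_rot': [-179.9516, -0.0767, -155.7233], 'contact_force': [0.162, 0.5835, -2.1039], 'gripper_width': 0.0635}
d [0.0067, 0.0035, 0.0998] w [-0.0, -0.1, -0.0] rows 3.0
```

```bash
D="python3 drive.py"
$D '[[0.005,0.003,0.02,0,0,0],[0.005,0.003,0.04,0,0,0],[0.005,0.003,0.06,0,0,0],[0.005,0.003,0.08,0,0,0],[0.005,0.003,0.09,0,0,0],[0.005,0.003,0.096,0,0,0],[0.005,0.003,0.099,0,0,0],[0.005,0.003,0.099,0,0,0],[0.005,0.003,0.099,0,0,0]]' | grep -E 'tcp|contact|width'
$D '[[0,0,0.001,0,0,0],[0,0,0.0015,0,0,0],[0,0,0.0015,0,0,0]]' | grep -E 'tcp|contact|width'
```

```text
tcp_pos: [0.4397, -0.3341, 0.0363]
contact_force: [-0.5, 0.2, -2.4]
gripper_width: 0.0641
tcp_pos: [0.4392, -0.3344, 0.0345]
contact_force: [-0.2, -1.1, -2.5]
gripper_width: 0.0635
```

```bash
D="python3 drive.py"
$D '[[0,0,0.001,0,0,0],[0,0,0.002,0,0,0],[0,0,0.002,0,0,0],[0,0,0.002,0,0,0]]' | grep -E 'tcp|contact|width'
$D '[[0,0,0.001,0,0,0],[0,0,0.002,0,0,0],[0,0,0.002,0,0,0],[0,0,0.002,0,0,0]]' | grep -E 'tcp|contact|width'
```

```text
tcp_pos: [0.4392, -0.3345, 0.0325]
contact_force: [-0.6, 0.4, 2.9]
gripper_width: 0.0634
tcp_pos: [0.4404, -0.3348, 0.0314]
contact_force: [0.9, 0.4, 8.8]
gripper_width: 0.064
```

```bash
D="python3 drive.py"
$D '[[0,0,0,0,0,0],[0,0,0,0,0,0],[0,0,0,0,0,0]]' 0.074 | grep -E 'width'
$D '[[0,0,-0.03,0,0,0],[0,0,-0.06,0,0,0],[0,0,-0.1,0,0,0],[0,0,-0.12,0,0,0],[0,0,-0.12,0,0,0],[0,0,-0.12,0,0,0]]' | grep -E 'tcp|contact|width'
python3 racks.py
python3 - <<'E'
from ik import *
log()
p=sp(-.054,-.069,.15); tgt(p,[0,0,-1],u(111.5)); print([a.round(0).tolist() for a in ik(p,mat([0,0,-1],u(111.5)),[get_state()['joints']])])
E
```

```text
gripper_width: 0.0733
tcp_pos: [0.4394, -0.3341, 0.1513]
contact_force: [-0.5, -0.0, -1.0]
gripper_width: 0.0741
top 354 shelf-frame c [-39.3 -69.1] size [64.  69.6] ang 89.0 z 0.0493 ptl [[-73.0, -100.0], [-7.0, -40.0]]
{'time_s': 42.8667, 'joints': [-16.8415, 12.598, -21.3686, 0.0948, -56.0166, -48.9291], 'tcp_pos': [0.4381, -0.3336, 0.1491], 'eef_rot': [-179.9297, -0.039, -155.7177], 'contact_force': [-0.0087, -0.7639, -1.9457], 'gripper_width': 0.0738}
d [-0.2984, 0.2594, -0.0014] w [-0.1, -0.0, 2.8] rows 10.0
[[21.0, 17.0, -15.0, 0.0, -58.0, -89.0]]
```

```bash
D="python3 drive.py"
$D '[[-0.15,0.13,0,0,0,1.4],[-0.15,0.13,0,0,0,1.4],[-0.15,0.13,0,0,0,1.4],[-0.15,0.13,0,0,0,1.4],[-0.15,0.13,0,0,0,1.4],[-0.285,0.26,0,0,0,2.8],[-0.285,0.26,0,0,0,2.8],[-0.285,0.26,0,0,0,2.8],[-0.285,0.26,0,0,0,2.8],[-0.285,0.26,0,0,0,2.8],[-0.285,0.26,0,0,0,2.8],[-0.285,0.26,0,0,0,2.8]]' 0.084| grep -E 'tcp|contact|width'
python3 racks.py
python3 - <<'E'
from ik import *
log()
for z in(.1,.031):
    p=sp(-.052,-.069,z)+.0188*zd(21.5,75); tgt(p,zd(21.5,75),u(111.5)); print([a.round(0).tolist() for a in ik(p,mat(zd(21.5,75),u(111.5)),[get_state()['joints']])])
E
```

```text
tcp_pos: [0.5909, 0.0214, 0.1473]
contact_force: [-0.5, -0.7, -0.2]
gripper_width: 0.084
{'time_s': 43.9667, 'joints': [20.9454, 16.339, -16.3686, 0.1553, -57.4383, -89.5318], 'tcp_pos': [0.5906, 0.0198, 0.148], 'eef_rot': [-179.8705, -0.147, -158.5028], 'contact_force': [-0.4875, -0.5288, 0.2279], 'gripper_width': 0.084}
d [-0.0212, 0.0009, 0.0661] w [-0.1, -15.1, 0.0] rows 3.0
[[21.0, 15.0, -30.0, -0.0, -29.0, -89.0]]
d [-0.0214, 0.001, 0.1351] w [-0.1, -15.1, 0.0] rows 4.0
[[21.0, 21.0, -34.0, -1.0, -20.0, -89.0]]
```

```bash
D="python3 drive.py"
$D '[[-0.021,0.001,0.02,0,-6,0],[-0.021,0.001,0.04,0,-12,0],[-0.021,0.001,0.06,0,-15,0],[-0.021,0.001,0.08,0,-15,0],[-0.021,0.001,0.1,0,-15,0],[-0.021,0.001,0.12,0,-15,0],[-0.021,0.001,0.13,0,-15,0],[-0.021,0.001,0.134,0,-15,0],[-0.021,0.001,0.134,0,-15,0],[-0.021,0.001,0.134,0,-15,0]]' | grep -E 'tcp|contact|width'
$D '[[0,0,0,0,0,0],[0,0,0,0,0,0],[0,0,0,0,0,0],[0,0,0,0,0,0],[0,0,0,0,0,0],[0,0,0,0,0,0],[0,0,0,0,0,0]]' 0.05 40 | grep -E 'tcp|contact|width|force'
$D '[[0,0,-0.02,0,0,0],[0,0,-0.05,0,0,0],[0,0,-0.09,0,0,0],[0,0,-0.13,0,0,0],[0,0,-0.13,0,0,0],[0,0,-0.13,0,0,0]]' | grep -E 'tcp|contact|width|force'
python3 - <<'E'
from ik import *
log()
fl=np.array([.5164,-.3154,0]); p=fl+u(D)*-.016+u(24.3)*.065; p[2]=.13; tgt(p,zd(24.3,75),-u(D)); print([a.round(0).tolist() for a in ik(p,mat(zd(24.3,75),-u(D)),[get_state()['joints']])])
for n in('scene','top'):
    f,W,T=cap(n); f=f.astype(int); q=W[...,:2]-fl[:2]; x=q@u(D)[:2]; y=q@u(24.3)[:2]; z=W[...,2]
    m=(f[...,2]>1.5*f[...,0])&(f[...,2]>1.5*f[...,1])&(z>.05)&(z<.08)&(abs(x)<.09)&(abs(y)<.16)
    if m.sum()>5: print('rackA in drawer',n,m.sum(),np.percentile(x[m],[3,97]).round(3),np.percentile(y[m],[3,97]).round(3),z[m].mean().round(4),z[m].std().round(4))
E
```

```text
tcp_pos: [0.6113, 0.0283, 0.0159]
contact_force: [-0.2, 0.1, -0.3]
gripper_width: 0.0838
tcp_pos: [0.6112, 0.0288, 0.0161]
contact_force: [-2.4, 1.1, 6.2]
gripper_width: 0.0635
gripper_force: 40.0
tcp_pos: [0.5802, 0.0169, 0.1439]
contact_force: [-0.3, 0.2, -3.1]
gripper_width: 0.0637
gripper_force: 40.0
{'time_s': 45.8833, 'joints': [20.9577, 7.9564, -30.1451, -0.0108, -36.5925, -89.4313], 'tcp_pos': [0.5802, 0.0169, 0.1439], 'eef_rot': [-179.8532, 15.3054, -158.4617], 'contact_force': [-0.3395, 0.1814, -3.0773], 'gripper_width': 0.0637}
d [0.1167, -0.2666, -0.0169] w [-0.9, 0.3, -2.7] rows 7.0
[[-14.0, 16.0, -15.0, -13.0, -47.0, -44.0]]
rackA in drawer scene 189 [-0.043  0.014] [-0.108 -0.038] 0.0638 0.0025
rackA in drawer top 407 [-0.044  0.017] [-0.109 -0.042] 0.0634 0.0034
```

```bash
D="python3 drive.py"
$D '[[0.06,-0.13,-0.012,0,0,-1.3],[0.06,-0.13,-0.012,0,0,-1.3],[0.06,-0.13,-0.012,0,0,-1.3],[0.06,-0.13,-0.012,0,0,-1.3],[0.1167,-0.2666,-0.017,-0.9,0.3,-2.7],[0.1167,-0.2666,-0.017,-0.9,0.3,-2.7],[0.1167,-0.2666,-0.017,-0.9,0.3,-2.7],[0.1167,-0.2666,-0.017,-0.9,0.3,-2.7],[0.1167,-0.2666,-0.017,-0.9,0.3,-2.7],[0.1167,-0.2666,-0.017,-0.9,0.3,-2.7],[0.1167,-0.2666,-0.017,-0.9,0.3,-2.7]]' | grep -E 'tcp|contact|width'
python3 - <<'E'
from ik import *
log()
fl=np.array([.5164,-.3154,0]); p=fl+u(D)*-.016+u(24.3)*.065; p[2]=.036; tgt(p,zd(24.3,75),-u(D)); print([a.round(0).tolist() for a in ik(p,mat(zd(24.3,75),-u(D)),[get_state()['joints']])])
E
```

```text
tcp_pos: [0.5672, -0.2741, 0.1255]
contact_force: [-0.4, -0.4, -1.6]
gripper_width: 0.0637
{'time_s': 46.9, 'joints': [-14.1412, 16.8096, -15.5404, -12.5358, -46.9585, -43.8796], 'tcp_pos': [0.5672, -0.2741, 0.1255], 'eef_rot': [179.8057, 14.5504, -155.7636], 'contact_force': [-0.4427, -0.4139, -1.604], 'gripper_width': 0.0637}
d [0.0208, -0.001, 0.0871] w [0.2, -0.4, -0.1] rows 3.0
[[-14.0, 23.0, -19.0, -16.0, -37.0, -40.0]]
```

```bash
D="python3 drive.py"
$D '[[0.005,0,0.02,0,0,0],[0.01,0,0.04,0,0,0],[0.015,0,0.06,0,0,0],[0.0185,0,0.075,0,0,0],[0.0208,0,0.087,0,0,0],[0.0208,0,0.087,0,0,0],[0.0208,0,0.087,0,0,0]]' | grep -E 'tcp|contact|width'
$D '[[0.0003,0,0.001,0,0,0],[0.0005,0,0.002,0,0,0],[0.0005,0,0.002,0,0,0],[0.0005,0,0.002,0,0,0]]' | grep -E 'tcp|contact|width'
python3 - <<'E'
from ik import *
fl=np.array([.5164,-.3154,0])
for n in('scene','top'):
    f,W,T=cap(n); f=f.astype(int); q=W[...,:2]-fl[:2]; x=q@u(D)[:2]; y=q@u(24.3)[:2]; z=W[...,2]
    m=(f[...,2]>1.5*f[...,0])&(f[...,2]>1.5*f[...,1])&(z>.05)&(z<.09)&(abs(x)<.09)&(y>0)&(y<.16)
    if m.sum()>5:
        c=np.linalg.lstsq(np.c_[x[m],y[m],np.ones(m.sum())],z[m],rcond=None)[0]; print(n,m.sum(),c.round(3),np.percentile(x[m],[3,97]).round(3),np.percentile(y[m],[3,97]).round(3),z[m].mean().round(4))
E
```

```text
tcp_pos: [0.5699, -0.2727, 0.0378]
contact_force: [0.4, 0.2, -1.2]
gripper_width: 0.0635
tcp_pos: [0.5704, -0.2737, 0.0371]
contact_force: [-0.9, 0.6, -1.9]
gripper_width: 0.0638
scene 253 [-0.01  -0.042  0.074] [-0.048  0.013] [0.042 0.11 ] 0.0704
top 10 [-0.682 -0.124  0.093] [0.012 0.017] [0.089 0.106] 0.071
```

```bash
D="python3 drive.py"
$D '[[0.0003,0,0.001,0,0,0],[0.0005,0,0.002,0,0,0],[0.0008,0,0.003,0,0,0],[0.0008,0,0.003,0,0,0]]' - 10 | grep -E 'tcp|contact|width'
$D '[[0.0003,0,0.001,0,0,0],[0.0005,0,0.002,0,0,0],[0.0005,0,0.002,0,0,0],[0.0005,0,0.002,0,0,0]]' | grep -E 'tcp|contact|width'
$D '[[0.0003,0,0.001,0,0,0],[0.0003,0,0.001,0,0,0],[0.0003,0,0.001,0,0,0]]' | grep -E 'tcp|contact|width'
```

```text
tcp_pos: [0.5698, -0.2735, 0.0329]
contact_force: [0.2, 0.2, -1.5]
gripper_width: 0.0642
tcp_pos: [0.57, -0.2735, 0.031]
contact_force: [0.2, 0.7, -2.1]
gripper_width: 0.0637
tcp_pos: [0.5701, -0.2736, 0.0302]
contact_force: [-1.2, 0.0, -1.6]
gripper_width: 0.064
```

```bash
D="python3 drive.py"
$D '[[0.0003,0,0.001,0,0,0],[0.0003,0,0.001,0,0,0],[0.0003,0,0.001,0,0,0]]' | grep -E 'tcp|contact|width'
$D '[[0.0003,0,0.001,0,0,0],[0.0003,0,0.001,0,0,0],[0.0003,0,0.001,0,0,0]]' | grep -E 'tcp|contact|width'
python3 - <<'E'
from ik import *
fl=np.array([.5164,-.3154,0])
f,W,T=cap('scene'); f=f.astype(int); q=W[...,:2]-fl[:2]; x=q@u(D)[:2]; y=q@u(24.3)[:2]; z=W[...,2]
m=(f[...,2]>1.5*f[...,0])&(f[...,2]>1.5*f[...,1])&(z>.05)&(z<.09)&(abs(x)<.09)&(y>0)&(y<.16)
c=np.linalg.lstsq(np.c_[x[m],y[m],np.ones(m.sum())],z[m],rcond=None)[0]; print(m.sum(),c.round(3),np.percentile(y[m],[3,97]).round(3),z[m].mean().round(4))
E
```

```text
tcp_pos: [0.5703, -0.274, 0.03]
contact_force: [-2.1, -1.6, 4.7]
gripper_width: 0.0639
tcp_pos: [0.5707, -0.2743, 0.0296]
contact_force: [-4.2, -0.8, 9.3]
gripper_width: 0.0641
248 [ 0.    -0.025  0.066] [0.042 0.109] 0.0637
```

Rack B is now on the floor, with its top at 0.0637 m. I'll release it, lift and check.

```bash
D="python3 drive.py"
$D '[[0,0,0,0,0,0],[0,0,0,0,0,0],[0,0,0,0,0,0]]' 0.074 | grep -E 'width'
$D '[[0,0,-0.03,0,0,0],[0,0,-0.06,0,0,0],[0,0,-0.1,0,0,0],[0,0,-0.13,0,0,0],[0,0,-0.16,0,0,0],[0,0,-0.16,0,0,0]]' | grep -E 'tcp|contact|width'
python3 - <<'E'
from ik import *
log()
fl=np.array([.5164,-.3154,0])
f,W,T=cap('scene'); cv2.imwrite('pics/s9.png',cv2.resize(f[130:300,130:330,::-1],None,fx=3.5,fy=3.5)); f=f.astype(int); q=W[...,:2]-fl[:2]; x=q@u(D)[:2]; y=q@u(24.3)[:2]; z=W[...,2]
for a in(1,-1):
    m=(f[...,2]>1.5*f[...,0])&(f[...,2]>1.5*f[...,1])&(z>.05)&(z<.09)&(abs(x)<.09)&(y*a>0)&(y*a<.16)
    c=np.linalg.lstsq(np.c_[x[m],y[m],np.ones(m.sum())],z[m],rcond=None)[0]; print(m.sum(),c.round(3),np.percentile(x[m],[3,97]).round(3),np.percentile(y[m],[3,97]).round(3),z[m].mean().round(4))
hc=H+u(D)*-.182
p=hc+u(D)*-.075; p[2]=.15; tgt(p,[0,0,-1],u(24.3)); 
for sg in(1,-1):print([a.round(0).tolist() for a in ik(p,mat([0,0,-1],sg*u(24.3)),[get_state()['joints'],[1,3,-23,0,-62,-157],[1,3,-23,0,-62,23]])])
E
```

```text
gripper_width: 0.0732
tcp_pos: [0.5348, -0.2923, 0.1898]
contact_force: [0.4, -0.4, 0.7]
gripper_width: 0.0743
{'time_s': 50.1333, 'joints': [-16.8267, 11.3753, -13.9118, -11.8867, -53.6132, -42.6217], 'tcp_pos': [0.5348, -0.2923, 0.1898], 'eef_rot': [-179.5797, 15.0474, -155.5308], 'contact_force': [0.434, -0.4486, 0.6545], 'gripper_width': 0.0743}
233 [-0.013 -0.018  0.065] [-0.046  0.012] [0.042 0.109] 0.0637
187 [-0.014 -0.01   0.063] [-0.043  0.015] [-0.104 -0.038] 0.064
d [0.0344, 0.1927, 0.028] w [11.6, 11.9, 89.5] rows 13.0
[[9.0, 3.0, -33.0, -0.0, -54.0, -165.0]]
[[9.0, 3.0, -33.0, -0.0, -54.0, 15.0]]
```

View pics/s9.png

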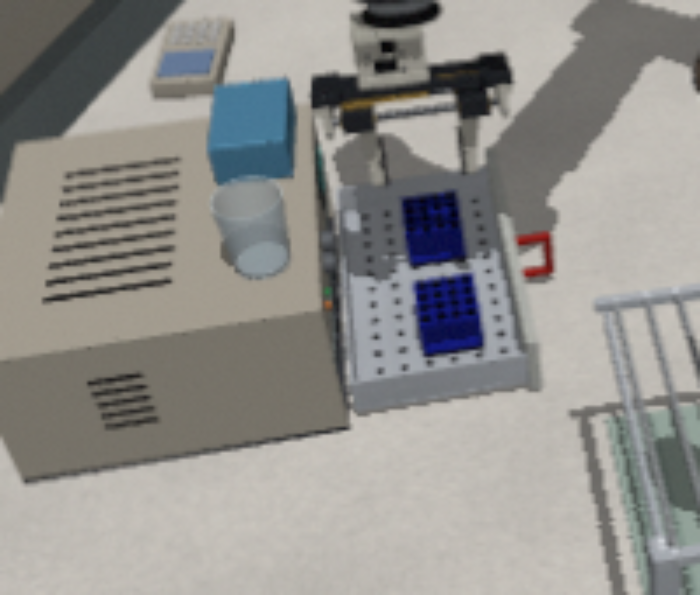

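The crop shows both racks holes-up and flat in the drawer, at (435,225) and (450,315), with the handle at (545,250). Next I'll push the drawer shut with closed fingers.

```bash
python3 - <<'E'
from seg import *
hc=H+u(D)*-.182
p=hc+u(D)*-.07; p[2]=.19
k=ik(p,mat([0,0,-1],-u(24.3)),[[9,3,-33,0,-54,15]])[0]; seg([np.array(get_state()['joints']),k],60)
tgt(p,[0,0,-1],-u(24.3))
E
```

```text
d [0.024, 0.187, -0.011] w [-11.9, 11.6, -89.4] rows 12.7 tcp [ 0.43 -0.13  0.19] [ 0.  0. -1.] [  8.   1. -29.   0. -60.  16.]
d [0.0241, 0.1875, -0.0106] w [-11.9, 11.6, -89.4] rows 13.0
```

```bash
D="python3 drive.py"
$D '[[0.012,0.094,-0.01,-6,5.8,-44.7],[0.012,0.094,-0.01,-6,5.8,-44.7],[0.012,0.094,-0.01,-6,5.8,-44.7],[0.012,0.094,-0.01,-6,5.8,-44.7],[0.012,0.094,-0.01,-6,5.8,-44.7],[0.012,0.094,-0.01,-6,5.8,-44.7],[0.024,0.187,-0.011,-11.9,11.6,-89.4],[0.024,0.187,-0.011,-11.9,11.6,-89.4],[0.024,0.187,-0.011,-11.9,11.6,-89.4],[0.024,0.187,-0.011,-11.9,11.6,-89.4],[0.024,0.187,-0.011,-11.9,11.6,-89.4],[0.024,0.187,-0.011,-11.9,11.6,-89.4]]' 0 20 | grep -E 'tcp|rot|width'
$D '[[0,0,0,0,0,0],[0,0,0,0,0,0],[0,0,0,0,0,0]]' | grep -E 'tcp|rot|width'
python3 han.py; python3 - <<'E'
from ik import *
log()
hc=H+u(D)*-.182; p=hc+u(D)*-.05+u(24.3)*-.001; p[2]=.032; tgt(p,[0,0,-1],-u(24.3))
E
```

```text
tcp_pos: [0.4319, -0.1302, 0.1867]
eef_rot: [-179.7, 0.9, -70.2]
gripper_width: 0.002
tcp_pos: [0.4319, -0.1306, 0.1869]
eef_rot: [-179.7, 0.9, -70.8]
gripper_width: 0.0005
scene 33 along [-0.1874 -0.1806 -0.1541] lat [-0.0012  0.0037  0.01  ]
top 3 along [-0.1512 -0.1504 -0.1485] lat [-0.0005  0.0019  0.0032]
{'time_s': 51.5333, 'joints': [7.4023, 1.0554, -28.9647, -1.108, -59.8437, 12.3952], 'tcp_pos': [0.432, -0.1309, 0.1872], 'eef_rot': [-179.6654, 0.9088, -70.7554], 'contact_force': [0.2205, 1.043, -0.1076], 'gripper_width': 0.0004}
d [0.0233, -0.0009, 0.1548] w [-0.4, 0.9, -5.1] rows 4.0
```

```bash
D="python3 drive.py"
$D '[[0,0,0.03,0,0,-2],[0,0,0.07,0,0.9,-5],[0.005,0,0.11,0,0.9,-5],[0.01,0,0.14,0,0.9,-5],[0.01,0,0.155,0,0.9,-5],[0.01,0,0.155,0,0.9,-5],[0.01,0,0.155,0,0.9,-5]]' | grep -E 'tcp|rot|contact'
$D '[[0.015,0,0,0,0,0],[0.03,0,0,0,0,0],[0.045,0,0,0,0,0],[0.06,0,0,0,0,0],[0.075,0,0,0,0,0],[0.09,0,0,0,0,0],[0.105,0,0,0,0,0],[0.12,0,0,0,0,0],[0.135,0,0,0,0,0],[0.15,0,0,0,0,0],[0.165,0,0,0,0,0],[0.165,0,0,0,0,0]]' | grep -E 'tcp|rot|contact'
$D '[[0.015,0,0,0,0,0],[0.03,0,0,0,0,0],[0.04,0,0,0,0,0],[0.045,0,0,0,0,0],[0.045,0,0,0,0,0]]' | grep -E 'tcp|rot|contact'
python3 -c "
from ik import *
q=np.array(get_state()['tcp_pos'])-H; print(q@u(D),q@u(24.3))"; python3 han.py
```

```text
tcp_pos: [0.4351, -0.1381, 0.0319]
eef_rot: [-179.7, -0.0, -65.7]
contact_force: [-0.5, -0.4, -0.0]
tcp_pos: [0.506, -0.29, 0.0347]
eef_rot: [-179.5, -0.2, -65.7]
contact_force: [0.6, 0.2, 0.8]
tcp_pos: [0.5232, -0.3296, 0.0334]
eef_rot: [-179.6, -0.1, -65.6]
contact_force: [-0.5, -0.1, -1.1]
-0.034281638491090456 0.00029966539173757745
scene 6 along [0.0088 0.0121 0.0143] lat [-0.001   0.006   0.0165]
```

```bash
D="python3 drive.py"
for i in 1 2 3 4; do $D '[[0.002,0,0,0,0,0],[0.004,0,0,0,0,0],[0.004,0,0,0,0,0]]' | grep -E 'tcp|contact'; done
```

```text
tcp_pos: [0.524, -0.3324, 0.0326]
contact_force: [-0.8, 0.1, 1.0]
tcp_pos: [0.5258, -0.3364, 0.0325]
contact_force: [-0.8, 0.1, -0.5]
tcp_pos: [0.5275, -0.3402, 0.0325]
contact_force: [-0.9, 0.1, -0.0]
tcp_pos: [0.5292, -0.3439, 0.0325]
contact_force: [-1.7, -0.0, 0.1]
```

```bash
D="python3 drive.py"
for i in 1 2 3; do $D '[[0.001,0,0,0,0,0],[0.002,0,0,0,0,0],[0.002,0,0,0,0,0]]' | grep -E 'tcp|contact'; done; python3 han.py
```

```text
tcp_pos: [0.5299, -0.3454, 0.0325]
contact_force: [-1.5, 0.5, 0.1]
tcp_pos: [0.5307, -0.3473, 0.0325]
contact_force: [-0.9, 0.3, 0.3]
tcp_pos: [0.5316, -0.3491, 0.0325]
contact_force: [-1.3, 0.4, 0.3]
```

```bash
D="python3 drive.py"
for i in 1 2 3; do $D '[[0.001,0,0,0,0,0],[0.002,0,0,0,0,0],[0.002,0,0,0,0,0]]' | grep -E 'tcp|contact'; done; python3 - <<'E'
from ik import *
f,W,T=cap('scene'); cv2.imwrite('pics/s10.png',cv2.resize(f[130:300,130:330,::-1],None,fx=3.5,fy=3.5))
E
```

```text
tcp_pos: [0.5322, -0.3506, 0.0325]
contact_force: [-1.1, 2.1, 0.1]
tcp_pos: [0.5322, -0.3508, 0.0324]
contact_force: [-4.2, 12.6, 5.1]
tcp_pos: [0.5322, -0.3509, 0.0324]
contact_force: [-7.0, 19.8, 10.5]
```

View pics/s10.png

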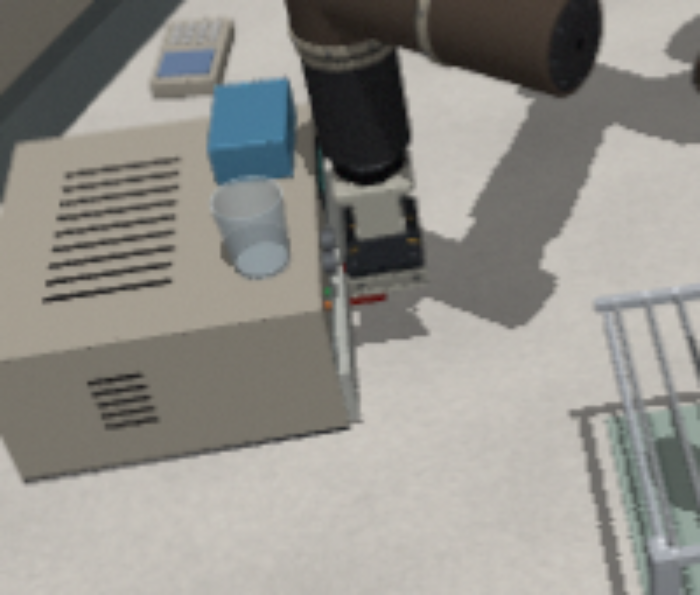

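It's against the stop, and the panel looks flush at (345,360). I'll back off and compare the handle with its original position.

```bash
D="python3 drive.py"
$D '[[-0.01,0,0,0,0,0],[-0.04,0,0,0,0,0],[-0.07,0,0,0,0,0],[-0.09,0,-0.03,0,0,0],[-0.1,0,-0.07,0,0,0],[-0.12,0,-0.11,0,0,0],[-0.15,0,-0.15,0,0,0],[-0.18,0,-0.17,0,0,0],[-0.21,0,-0.17,0,0,0],[-0.21,0,-0.17,0,0,0],[-0.21,0,-0.17,0,0,0]]' | grep -E 'tcp|contact'
python3 han.py
python3 - <<'E'
from ik import *
# same estimator as at start: red centre
for n in('scene','top'):
    f,W,T=cap(n,n+'_end.png'); f=f.astype(int); x,y,z=W[...,0],W[...,1],W[...,2]
    m=(f[...,0]>1.8*f[...,1])&(f[...,0]>1.8*f[...,2])&(f[...,0]>60)&(z<.1)&(z>.005)&(y<-.2)&(y>-.5)&(x<.7)&(x>.4)
    print(n,m.sum(),np.nanmean(W[m],0).round(4))
    a=cv2.imread(f'pics/{n}0.png').astype(int);b=cv2.imread(f'pics/{n}_end.png').astype(int)
    w=np.abs(a-b).max(2)
    for nm,bx in (('dryer',(slice(150,265),slice(120,245)) if n=='scene' else (slice(110,260),slice(385,545))),('shelf',(slice(185,330),slice(300,470)) if n=='scene' else (slice(60,225),slice(155,335)))): print(nm,(w[bx]>60).sum())
E
```

```text
tcp_pos: [0.4467, -0.1623, 0.204]
contact_force: [-0.4, -0.6, 0.5]
scene 36 along [-0.      0.009   0.0348] lat [-0.0012  0.0046  0.0097]
top 38 along [0.0034 0.021  0.0397] lat [-0.005  -0.0003  0.004 ]
scene 60 [ 0.5467 -0.3723  0.0464]
dryer 510
shelf 916
top 36 [ 0.5448 -0.3787  0.0694]
dryer 734
shelf 418
```

View pics/scene_end.png

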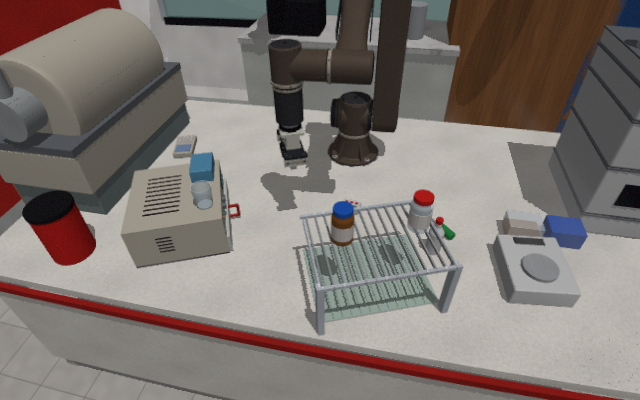

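The drawer is shut, with the handle at (235,211). The mat is empty, the bottles, beaker and tip box are where they were, and the arm is clear, so I'll hand in.

```bash
python3 -c "
from plant import r, cams, get_state
print(r.close_job())"
```

```text
the job is handed in; nothing more can be done
None
```

Both racks (only two were there) were turned over under the shelf and now stand holes-up, flat on the floor of the drawer, which is pushed shut to its stop; nothing else looked disturbed in the last pictures, and the job is handed in, with no verdict returned.

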